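# Pack the lens kit and latch the case

### The job

Pack the lens kit away in the open carrying case: stand the lens upright on its wide flange in the wide compartment, beside the steel puck that is already there, and lay the focus gauge flat on its base, rib up, in the narrow compartment. Then lower the lid fully shut without slamming it, and only then fold both latches fully down against the front of the case. The puck stays flat in its compartment, and everything else on the table stays where it is.

Things in the scene. Friction and masses are not known exactly. Their poses are not given: they have to be found in the camera images.
- case: open black plastic carrying case, fixed to the table, 160 (x) x 250 (y) x 40 mm high, walls and floor 5 mm; origin at the centre of its underside, z up, x towards the lid hinge (away from the robot), y to the left. A divider 4 mm thick, top at z = 35 mm, runs along x at y = +46 mm. A carry handle sticks out of the front: x -107 to -80, y -45 to +45, z 15 to 25 mm
- narrow_bay (a point): centre of the floor of the narrow compartment (case x 0, y +84, z 5 mm), 150 mm along the case's x by 72 mm along its y
- wide_bay (a point): centre of the floor of the wide compartment (case x 0, y -38, z 5 mm), 150 mm along the case's x by 164 mm along its y
- lid_hinge (a point): middle of the lid's hinge line, case x = +80, y = 0, z = 40 mm; the line runs along the case's y
- lid (a joint): lid angle: 0 shut, positive open (starts leaning back at 1.65 to 1.9, stop at 2.0). A black shell 160 x 250 mm, 30 mm deep outside: shut, it spans case x -80 to +80, z 40 to 70 mm, with room inside up to z = 65 mm. A stiff hinge (0.4 N m of friction) holds it wherever it is left, so it must be pushed shut, 2 to 6 N near its free edge
- lid_edge (a point): middle of the lid's free edge, at its outer face (case x = -80, y = 0, z = 70 mm when shut)
- latch_left (a joint): angle of the left latch, a bare steel flap on the front of the lid, 32 mm wide, 40 mm long, 6 mm thick. With the lid shut its hinge line is at case x -81, y +80, z 58 mm, along y. 0: flat down against the case front (its outer face at case x -87); positive: out and up (1.57: straight out to -x; 2.6: stop). Starts at 1.7 to 2.3, stays where it is left (0.04 N m friction)
- latch_right (a joint): angle of the right latch, the same flap at case y = -80 mm
- lens: round lens unit, dark wide flange 64 mm across and 24 mm high at the bottom, above it an aluminium neck 42 mm across up to 56 mm, glass on top; origin at the centre of its underside, z up; 0.3 kg; stands loose on the table
- gauge: aluminium focus gauge like an upturned T: base 130 x 40 x 12 mm, on its middle a rib 100 mm long, 12 mm thick, from z = 12 to 46 mm; origin at the centre of its underside, x along its length, z up; 0.28 kg; lies loose on the table, rib up
- puck: steel disc 40 mm across, 22 mm high, already lying loose on the floor of the wide compartment; origin at the centre of its underside; it must stay there, lying flat on the floor, but may be nudged
- can: bystander: tall grey can, 60 mm across, 130 mm high, upright; origin under its centre
- carton: bystander: cardboard carton 60 x 50 x 65 mm high; origin under its centre
- pouch: bystander: black hard pouch 155 x 60 x 42 mm high; origin under its centre
- mug: bystander: white mug 80 mm across, 90 mm high; origin under its centre
- jar: bystander: clear jar 60 mm across, 70 mm high; origin under its centre
- glue: bystander: small white bottle, 42 mm across, 90 mm high; origin under its centre
- vblock: bystander: dark steel V-block 50 x 36 x 32 mm high; origin under its centre
Mind the look-alikes: they are no part of the job. Leave any blue look-alike of the lens alone.

How it is judged:
By the outcome, as a careful person would: the job done as asked, in the order asked, and still so for the second after the job is handed in, with the robot touching nothing.
It also fails if it takes over 72 s, if anything falls off the work surface, if the arm or the gripper's body presses on something with over 40 N, if the wrist force passes 120 N, or if a joint passes its speed limit or range.

### The arm

A 6-joint arm with a two-finger parallel gripper is mounted at the origin on the work surface. World frame = base frame: x ahead of the robot, y to its left, z up, the work surface at z = 0. Lengths are in m, angles in rad, forces in N, time in s.
With the tool pointing down it reaches from about 0.35 to 0.775 m from the base axis. Payload 5.5 kg.
Tool frame: the origin (TCP) lies between the finger pads; the fingertips stand 19 mm ahead of it and the grasp point (between the pads) is the TCP; z points along the fingers, y is the direction in which the jaws open and shut (so a half turn about z gives the same grasp; the last joint's range is limited). The gripper opens to 85 mm and grips with 20 to 120 N. Pads are 22 mm wide; open, the fingers measure 114 mm over their backs; the gripper's body (76 mm by 85 mm) begins 54 mm behind the grasp point. The pads swing forward as they close: fully open they stand 13 mm farther back than shut.
Start: joints at [1.088, 0.313, 0.046, 1.304, 0, 1.431], TCP at [0.193, 0.542, 0.25] pointing down, gripper open.
Joint ranges: [-2.76, 2.76], [-0.86, 1.69], [-1.03, 1.26], [-2.2, 2.34], [-1.47, 1.5], [-3.14, 3.14]. Speed limits (rad/s): [2.57, 2.57, 3.14, 3.14, 3.14, 3.14].

### API

Orientations are given as [roll, pitch, yaw] about the fixed x, y, z axes, in that order (R = Rz(yaw) Ry(pitch) Rx(roll)).
In Python, from cell import readout, vision, sign_off gives the robot as it stands. The module is installed in compiled form; this text tells all that it offers.
- The arm moves only by the tool send_rows, never from a script. Its argument "increments" is a list of rows, each an object with "fingers": the closure, from 0 (fully open) to 1 (shut); "translation": the shift along the tool's x, y, z in units of 0.6 m (1.0 is 0.6 m), a list of three; "twist": the turn about the tool's z in units of pi rad (1.0 is pi rad). In form: [{"fingers": fingers, "translation": [tx, ty, tz], "twist": twist}, ...]. A call has 1 to 10 rows; each row is the pose to reach, as a shift and turn from the pose commanded when the call began, along the tool's axes at that moment, turning the shorter way round; what a row does not reach only later rows make up. A row lasts 1/12 s, in which the tool goes at most 41.7 mm and 7.16 degrees, less where a joint would pass 70% of its speed; a pose out of reach is approached as far as the arm can. A call with a number of a shift or a turn outside -1 to 1 is refused whole. A call with a gripper value outside its range is refused whole. The fingers move at their own pace and stop on an object; the grip force is fixed at half the most. Time passes only in rows, so rows that repeat a pose let the fingers close. It gives the time, the measured TCP pose, the force and the opening at its end, in the units of the state.
- readout.state(): the state, without advancing time (a new reading comes with each control period).
- vision.camera(name): name is "scene" or "side" or "wrist"; returns the picture (384x512x3 uint8, red, green, blue); there is no depth.
- vision.calibration(name): a dict with "camera_matrix" (3x3 intrinsics, pixels), "view" (4x4, takes a point from world to camera coordinates); the wrist camera has in their place "hand_eye" (4x4, takes a point from camera to tool coordinates, whose origin is the TCP and whose axes are the flange's). Camera axes: x right, y up, looking along -z (the intrinsics and any distortion apply to the point x, -y, -z); pixel columns grow to the right and rows downward; lengths in m; the calibration is good to about 2 mm. A picture is of the moment at which its call begins: read the wrist's pose just before it. calibration takes no time and is no camera call.
- sign_off(): hands the job in, once; it reports no verdict.
The state is a dict: "clock": time; "joints": joint angles; "joint_velocities": joint speeds; "tau": joint torques, N m; "position": TCP position; "tool_rot": TCP orientation; "force": force on the tool from outside, world axes, zero at the start; "ft_torque": the same for the moment, N m; "gripper_width": finger opening in m.
Only numpy, scipy, OpenCV 4.12 (cv2) and the standard library are available. Lean on these libraries where they do the work, as an engineer would, in place of code of your own. Each camera call takes 0.05 s, during which the arm holds its last target.

## Working session

There is one attempt and no reset: what is moved stays moved. The work goes in short steps, Python scripts to look and compute and a tool call to move; the robot and the scene stay as the last step left them, time stands still between calls to the robot, and variables do not carry over. Pictures are saved under pics/ and viewed, and the job is handed in when it is done.

Besides the shell and the picture viewer there is one more tool, called after ">>>" as name(argument=value, ...), one argument or row to a line, values as JSON. send_rows: Moves the arm, as the interface text tells. Its arguments: {"type":"object","properties":{"increments":{"type":"array","items":{"type":"object","properties":{"fingers":{"type":"number"},"translation":{"type":"array","items":{"type":"number"}},"twist":{"type":"number"}}}}},"required":["increments"]}

```bash
mkdir -p pics
python3 - <<'E'
from cell import readout, vision
import cv2
s=readout.state()
for k in s: print(k,s[k])
for n in ["scene","side","wrist"]:
    im=vision.camera(n); cv2.imwrite(f"pics/{n}0.png",im[:,:,::-1])
    c=vision.calibration(n); print(n,c)
print(readout.state()['clock'])
E
```

```text
clock 0.0
joints [1.08837431e+00 3.14005312e-01 4.49950905e-02 1.30358556e+00
 1.39441365e-05 1.43119655e+00]
joint_velocities [ 0.00113679  0.00061262 -0.00112923 -0.00078019  0.00021379 -0.00142755]
tau [-7.33147608e-04 -4.80628395e+01  2.98533583e+01  1.94989733e-02
 -1.20749896e-04  1.30441386e-06]
position [0.19307278 0.54112505 0.24941262]
tool_rot [-3.13981264e+00 -2.64196843e-04  2.79877017e+00]
force [-0.20921236 -0.00319491 -0.30465986]
ft_torque [-0.06246945 -0.02570972 -0.02185625]
gripper_width 0.08535607171715281
scene {'camera_matrix': array([[352.19562261,   0.        , 261.08701252],
       [  0.        , 352.19562261, 188.61915381],
       [  0.        ,   0.        ,   1.        ]]), 'view': array([[ 0.69437719,  0.71960058,  0.00391482, -0.39508547],
       [-0.52331925,  0.50122682,  0.68913616,  0.2108026 ],
       [ 0.49394056, -0.48056913,  0.7246213 , -1.35954638],
       [ 0.        ,  0.        ,  0.        ,  1.        ]])}
side {'camera_matrix': array([[347.91807003,   0.        , 252.90021119],
       [  0.        , 347.91807003, 194.27072201],
       [  0.        ,   0.        ,   1.        ]]), 'view': array([[ 0.98043424, -0.19666787,  0.00839294, -0.52420564],
       [ 0.09554623,  0.51273136,  0.85321595, -0.11970627],
       [-0.17210349, -0.83572023,  0.52149026, -0.78691366],
       [ 0.        ,  0.        ,  0.        ,  1.        ]])}
wrist {'camera_matrix': array([[338.12321173,   0.        , 258.22636782],
       [  0.        , 338.12321173, 195.39551666],
       [  0.        ,   0.        ,   1.        ]]), 'hand_eye': array([[ 5.01470986e-04,  9.58653686e-01,  2.84574874e-01,
         7.21395697e-02],
       [ 9.99999857e-01, -4.28378920e-04, -3.19086090e-04,
        -6.23078768e-05],
       [-1.83987179e-04,  2.84574993e-01, -9.58653764e-01,
        -1.24440697e-01],
       [ 0.00000000e+00,  0.00000000e+00,  0.00000000e+00,
         1.00000000e+00]])}
0.15
```

View pics/scene0.png

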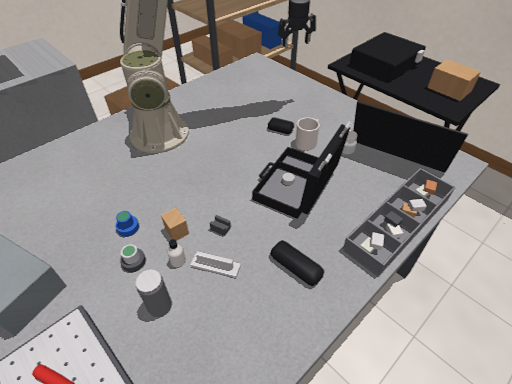

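View pics/side0.png

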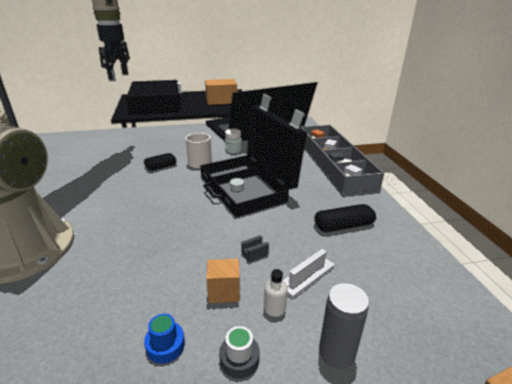

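View pics/wrist0.png

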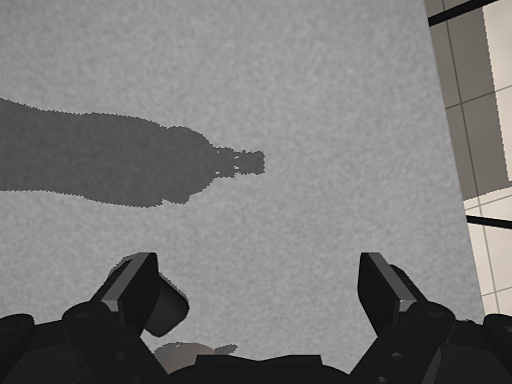

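```bash
cat > h.py <<'E'
import numpy as np, cv2
from scipy.spatial.transform import Rotation as R
from cell import readout, vision
def cam(n,state=None):
    c=vision.calibration(n); K=c['camera_matrix']
    if n=='wrist':
        s=state; T=np.eye(4); T[:3,:3]=R.from_euler('xyz',s['tool_rot']).as_matrix(); T[:3,3]=s['position']
        V=np.linalg.inv(T@c['hand_eye'])
    else: V=c['view']
    return K,V
def proj(C,P):
    K,V=C; P=np.atleast_2d(P); p=(V[:3,:3]@P.T).T+V[:3,3]
    return np.c_[K[0,0]*p[:,0]/-p[:,2]+K[0,2], K[1,1]*-p[:,1]/-p[:,2]+K[1,2]]
def ray(C,uv):
    K,V=C; d=np.array([(uv[0]-K[0,2])/K[0,0],-(uv[1]-K[1,2])/K[1,1],-1.])
    Rt=V[:3,:3]; o=-Rt.T@V[:3,3]; return o,Rt.T@d
def onz(C,uv,z):
    o,d=ray(C,uv); return o+d*(z-o[2])/d[2]
def tri(C1,u1,C2,u2):
    o1,d1=ray(C1,u1);o2,d2=ray(C2,u2)
    t=np.linalg.lstsq(np.c_[d1,-d2],o2-o1,rcond=None)[0]
    a=o1+d1*t[0];b=o2+d2*t[1]; return (a+b)/2,np.linalg.norm(a-b)
def crop(im,x0,y0,x1,y1,k,fn):
    cv2.imwrite(fn,cv2.resize(im[y0:y1,x0:x1,::-1],None,fx=k,fy=k,interpolation=cv2.INTER_CUBIC))
def shot(n,fn):
    s=readout.state(); im=vision.camera(n); cv2.imwrite(fn,im[:,:,::-1]); np.save(fn[:-3]+'npy',np.array([s['position'],s['tool_rot']]));return im,s
E
python3 - <<'E'
from h import *
a=cv2.imread('pics/scene0.png')[:,:,::-1]; b=cv2.imread('pics/side0.png')[:,:,::-1]
crop(a,240,110,370,220,6,'pics/c1.png'); crop(b,190,80,320,220,4,'pics/c2.png')
crop(a,95,195,255,325,5,'pics/c3.png'); crop(b,130,230,380,380,3,'pics/c4.png')
C=cam('scene');D=cam('side')
for nm,u,z in [('lens',(131,257),.02),('blue',(126,222),.02),('gauge',(216,264),.02),('case',(295,185),.04)]: print(nm,onz(C,u,z))
for nm,u,z in [('lens',(239,352),.02),('gauge',(308,275),.02)]: print(nm,onz(D,u,z))
E
```

```text
lens [ 0.43638187 -0.36250143  0.02      ]
blue [ 0.3185848  -0.31170483  0.02      ]
gauge [ 0.61298317 -0.21003574  0.02      ]
case [0.5729193  0.14551313 0.04      ]
lens [ 0.43896457 -0.36514906  0.02      ]
gauge [ 0.60113724 -0.22496632  0.02      ]
```

View pics/c1.png

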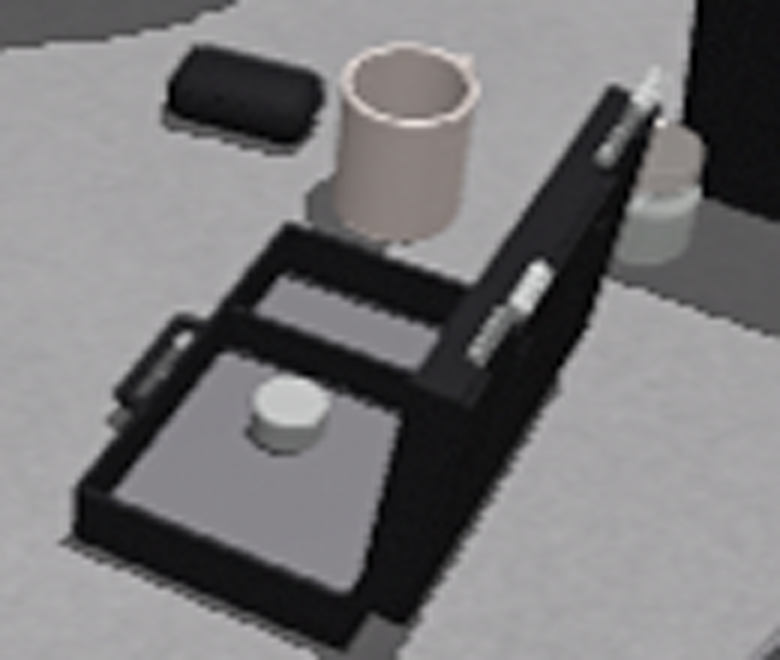

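View pics/c2.png

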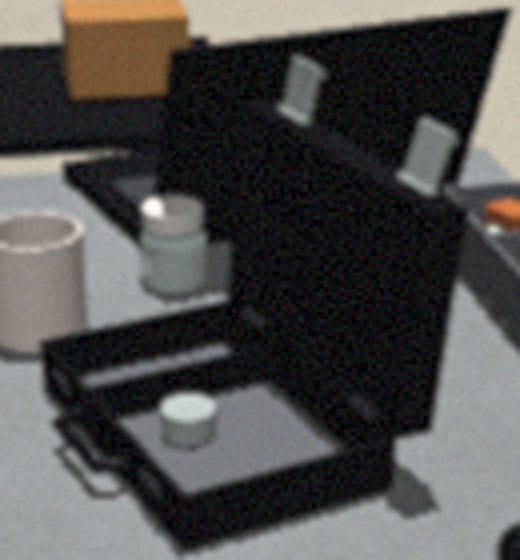

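View pics/c3.png

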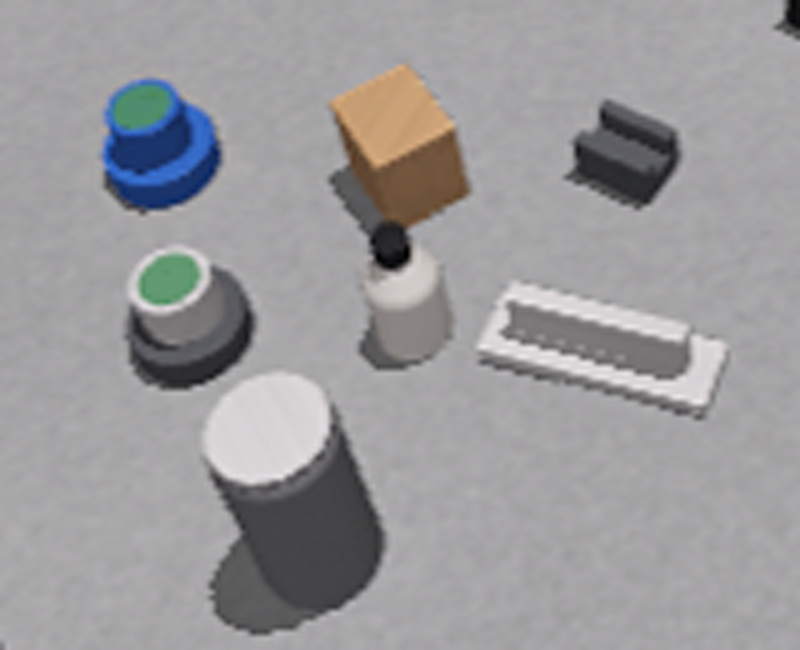

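View pics/c4.png

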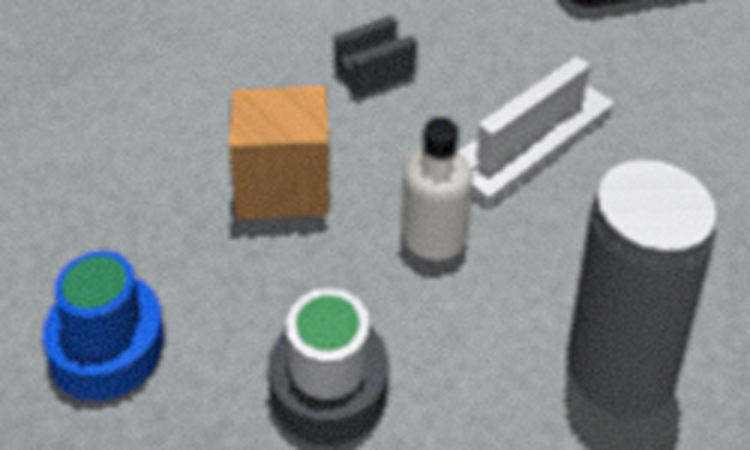

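Run:
```python
from h import *
a=cv2.imread('pics/scene0.png'); b=cv2.imread('pics/side0.png')
C=cam('scene');D=cam('side')
def green(im,box):
    h=cv2.cvtColor(im,cv2.COLOR_BGR2HSV); m=cv2.inRange(h,(45,80,40),(85,255,255)); q=np.zeros_like(m); x0,y0,x1,y1=box; q[y0:y1,x0:x1]=m[y0:y1,x0:x1]
    ys,xs=np.nonzero(q); return xs.mean(),ys.mean(),len(xs)
g1=green(a,(110,240,150,265)); g2=green(b,(220,320,260,352)); print(g1,g2)
print('lens top',tri(C,g1[:2],D,g2[:2]), onz(C,g1,.056),onz(D,g2,.056))
k=lambda u,x0,y0,s:(x0+(u[0]+.5)/s-.5,y0+(u[1]+.5)/s-.5)
c1=lambda u:k(u,240,110,6); c2=lambda u:k(u,190,80,4); c3=lambda u:k(u,95,195,5); c4=lambda u:k(u,130,230,3)
FL=tri(C,c1((290,227)),D,c2((45,346))); FR=tri(C,c1((78,492)),D,c2((182,500)))
print('FL',FL,onz(C,c1((290,227)),.04),onz(D,c2((45,346)),.04)); print('FR',FR,onz(C,c1((78,492)),.04),onz(D,c2((182,500)),.04))
print('BR',onz(D,c2((390,447)),.04))
print('FRbot',onz(C,c1((80,540)),.0),'BRbot',onz(C,c1((347,645)),0.0))
# lid free edge corners (outer)
print('puck top',tri(C,c1((291,400)),D,c2((190,408))),onz(C,c1((291,400)),.027))
# gauge rib top ends, base corners
for u in [(512,283),(690,325),(690,340),(503,300)]: print('rib scene',onz(C,c3(u),.046))
for u in [(588,60),(483,122),(487,128)]: print('rib side',onz(D,c4(u),.046))
for u in [(480,350),(705,408),(727,348)]: print('base scene',onz(C,c3(u),.012))
for u in [(612,103),(485,192)]: print('base side',onz(D,c4(u),.012))
# other objects
print('glue',onz(C,c3((405,345)),0),'can top',onz(C,c3((268,430)),.13),'carton top',onz(C,c3((393,115)),.065))
# lid free edge
print('lid L', tri(C,c1((612,88)),D,c2((232,105))), 'lid R',tri(C,c1((475,400)),D,c2((462,210))))
print('mug',onz(C,c1((410,80)),.09))
```

```text
(np.float64(128.17073170731706), np.float64(250.5609756097561), 82) (np.float64(238.72426470588235), np.float64(337.0772058823529), 272)
lens top (array([ 0.43918366, -0.36262209,  0.05369101]), np.float64(0.0006476339429078034)) [ 0.44071529 -0.36269178  0.056     ] [ 0.4390766  -0.36464943  0.056     ]
FL (array([0.42515263, 0.27175793, 0.03162685]), np.float64(0.0015128994442138643)) [0.43085279 0.26486777 0.04      ] [0.42487928 0.25356866 0.04      ]
FR (array([0.49547893, 0.03362359, 0.03325323]), np.float64(0.001187793484889552)) [0.50073909 0.02881938 0.04      ] [0.49379494 0.02431147 0.04      ]
BR [0.64007327 0.06270321 0.04      ]
FRbot [0.49939315 0.03079226 0.        ] BRbot [0.64619515 0.08014262 0.        ]
puck top (array([0.52127727, 0.17016533, 0.02376805]), np.float64(0.00258402085621327)) [0.52213683 0.16896417 0.027     ]
rib scene [ 0.56144832 -0.23023729  0.046     ]
rib scene [ 0.64675899 -0.17880658  0.046     ]
rib scene [ 0.65359947 -0.18470869  0.046     ]
rib scene [ 0.56671125 -0.2400746   0.046     ]
rib side [ 0.64994011 -0.18724941  0.046     ]
rib side [ 0.5615328  -0.23167316  0.046     ]
rib side [ 0.56248042 -0.2373217   0.046     ]
base scene [ 0.56273834 -0.2579598   0.012     ]
base scene [ 0.67301404 -0.1935189   0.012     ]
base scene [ 0.65398237 -0.16116383  0.012     ]
base side [ 0.6682054  -0.19682165  0.012     ]
base side [ 0.55716011 -0.2584013   0.012     ]
glue [ 5.24611215e-01 -2.82563556e-01 -1.11022302e-16] can top [ 0.60080673 -0.38123914  0.13      ] carton top [ 0.43672278 -0.21690668  0.065     ]
lid L (array([0.58434587, 0.33063918, 0.19059775]), np.float64(0.005048008350045136)) lid R (array([0.68716761, 0.09582284, 0.19202567]), np.float64(0.002002832266626717))
mug [0.42627073 0.37035879 0.09      ]
```

```bash
cat > plan.py <<'E'
import sys
from h import *
def plan(x,y,z,yaw=None,s=None,verbose=True):
    s=s or readout.state(); r=R.from_euler('xyz',s['tool_rot']); cy=s['tool_rot'][2]
    # tool axes taken as straight down with current yaw
    M=R.from_euler('xyz',[np.pi,0,cy]).as_matrix()
    d=np.array([x,y,z])-s['position']; t=M.T@d/0.6
    w=0 if yaw is None else -((yaw-cy+np.pi)%(2*np.pi)-np.pi)/np.pi
    n=max(np.linalg.norm(d)/.0417,abs(w)*180/7.16)
    print('shift',np.round(t,4),'twist',round(w,4),'rows',round(n,1))
if __name__=='__main__':
    a=[float(v) for v in sys.argv[1:]]; plan(*a)
E
python3 plan.py .551 .132 .30 1.858
```

```text
shift [-0.791  -0.4419 -0.084 ] twist 0.2995 rows 13.1
```

>>> send_rows(
  increments=[
    {"fingers": 0, "translation": [-0.791, -0.442, -0.084], "twist": 0.3},
    {"fingers": 0, "translation": [-0.791, -0.442, -0.084], "twist": 0.3},
    {"fingers": 0, "translation": [-0.791, -0.442, -0.084], "twist": 0.3},
    {"fingers": 0, "translation": [-0.791, -0.442, -0.084], "twist": 0.3},
    {"fingers": 0, "translation": [-0.791, -0.442, -0.084], "twist": 0.3},
    {"fingers": 0, "translation": [-0.791, -0.442, -0.084], "twist": 0.3},
    {"fingers": 0, "translation": [-0.791, -0.442, -0.084], "twist": 0.3},
    {"fingers": 0, "translation": [-0.791, -0.442, -0.084], "twist": 0.3},
    {"fingers": 0, "translation": [-0.791, -0.442, -0.084], "twist": 0.3},
    {"fingers": 0, "translation": [-0.791, -0.442, -0.084], "twist": 0.3},
  ],
)

```text
clock: 0.98
position: [0.4672, 0.2274, 0.2889]
tool_rot: [-3.142, -0.0, 1.856]
force: [1.2, 1.0, -0.1]
gripper_width: 0.0853
```

```bash
python3 plan.py .551 .132 .30 1.858
```

```text
shift [-0.1918  0.0893 -0.0185] twist -0.0006 rows 3.1
```

>>> send_rows(
  increments=[
    {"fingers": 0, "translation": [-0.19, 0.09, -0.018], "twist": 0},
    {"fingers": 0, "translation": [-0.19, 0.09, -0.018], "twist": 0},
    {"fingers": 0, "translation": [-0.19, 0.09, -0.018], "twist": 0},
    {"fingers": 0, "translation": [-0.19, 0.09, -0.018], "twist": 0},
    {"fingers": 0, "translation": [-0.19, 0.09, -0.018], "twist": 0},
  ],
)

```text
clock: 1.4
position: [0.5516, 0.1329, 0.2987]
tool_rot: [-3.141, -0.0, 1.852]
force: [-0.2, -0.3, 0.5]
gripper_width: 0.0855
```

```bash
python3 -c "
from h import *
im,s=shot('wrist','pics/w1.png'); print(s['position'],s['tool_rot'])
cv2.imwrite('pics/w1b.png',cv2.resize(im[:,:,::-1],(768,576)))"
```

```text
[0.55160398 0.13289665 0.29872174] [-3.14068798e+00 -2.60915808e-04  1.85195313e+00]
```

View pics/w1b.png

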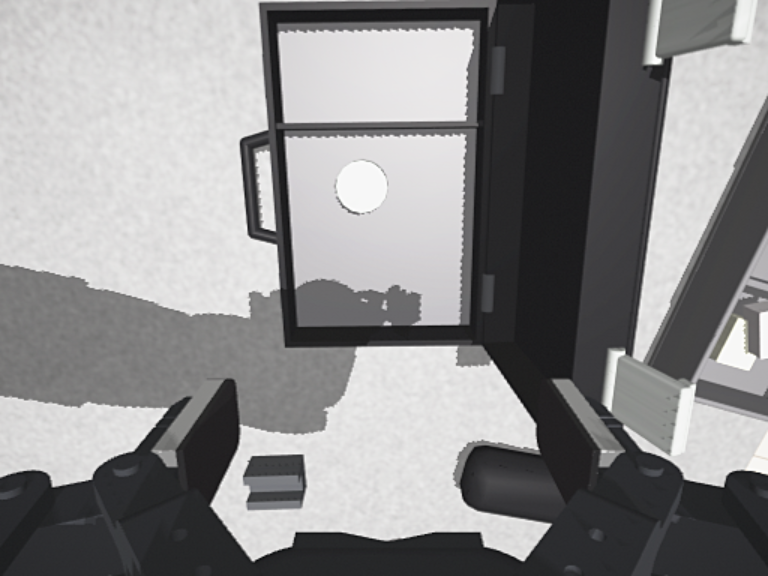

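Run:
```python
from h import *
s=dict(zip(['position','tool_rot'],np.load('pics/w1.npy'))); W=cam('wrist',s)
p=lambda u,z: onz(W,(u[0]/1.5-.17,u[1]/1.5-.17),z)
FL=p((262,4),.04);FR=p((286,347),.04);BL=p((488,9),.04)
print('FL',FL,'FR',FR,np.linalg.norm(FL-FR))
e=(FL-FR)[:2]; yaw=np.arctan2(-e[0],e[1]); print('yaw',yaw)
cx=np.array([np.cos(yaw),np.sin(yaw)]);cy=np.array([-cx[1],cx[0]])
c=(FL+FR)[:2]/2+.08*cx; print('centre',c)
def tc(P): d=P[:2]-c; return d@cx,d@cy
for n,u,z in [('div front',(279,125),.035),('div back',(478,125),.035),('floor FRin',(294,327),.005),('floor BR',(470,327),.005),('puck',(361,186),.027),('handle FR',(250,237),.025),('handle FL',(243,142),.025),('BR rim',(475,343),.04),('FR',(286,347),.04),('FL inner floor',(278,28),.005)]:
    P=p(u,z); print(n,P,np.round(tc(P),4))
for n,u in [('lid front edge L',(655,5)),('lid edge R',(632,352))]:
    P=p(u,.19); print(n,P,np.round(tc(P),4))
```

```text
FL [0.42530195 0.26503931 0.04      ] FR [0.49643502 0.0264634  0.04      ] 0.24895457006547028
yaw 0.2897650683462654
centre [0.53753337 0.16860952]
div front [0.45229189 0.19238583 0.035     ] [-0.0749  0.0471]
div back [0.59122428 0.23258431 0.035     ] [0.0697 0.046 ]
floor FRin [0.49573133 0.03080513 0.005     ] [-0.0794 -0.1201]
floor BR [0.64402234 0.07373555 0.005     ] [ 0.0749 -0.1213]
puck [0.52079495 0.16624893 0.027     ] [-0.0167  0.0025]
handle FR [0.44666853 0.10332355 0.025     ] [-0.1057 -0.0366]
handle FL [0.42689061 0.17273142 0.025     ] [-0.1049  0.0356]
BR rim [0.64297461 0.07252747 0.04      ] [ 0.0736 -0.1222]
FR [0.49643502 0.0264634  0.04      ] [-0.08   -0.1245]
FL inner floor [0.43037752 0.25846051 0.005     ] [-0.077   0.1167]
lid front edge L [0.62197394 0.28490179 0.19      ] [0.1141 0.0873]
lid edge R [0.67585572 0.14042576 0.19      ] [ 0.1245 -0.0665]
```

```bash
python3 plan.py .4392 -.3630 .14 1.860
```

```text
shift [-0.7438 -0.4096  0.2648] twist -0.0019 rows 12.8
```

>>> send_rows(
  increments=[
    {"fingers": 0, "translation": [-0.53, -0.29, 0.16], "twist": 0},
    {"fingers": 0, "translation": [-0.53, -0.29, 0.16], "twist": 0},
    {"fingers": 0, "translation": [-0.53, -0.29, 0.16], "twist": 0},
    {"fingers": 0, "translation": [-0.53, -0.29, 0.16], "twist": 0},
    {"fingers": 0, "translation": [-0.53, -0.29, 0.16], "twist": 0},
    {"fingers": 0, "translation": [-0.53, -0.29, 0.16], "twist": 0},
    {"fingers": 0, "translation": [-0.53, -0.29, 0.16], "twist": 0},
    {"fingers": 0, "translation": [-0.53, -0.29, 0.16], "twist": 0},
    {"fingers": 0, "translation": [-0.53, -0.29, 0.16], "twist": 0},
    {"fingers": 0, "translation": [-0.53, -0.29, 0.16], "twist": 0},
  ],
)

```text
clock: 2.28
position: [0.4708, -0.2228, 0.2015]
tool_rot: [-3.139, 0.0, 1.851]
force: [0.3, 0.9, -0.4]
gripper_width: 0.0854
```

>>> send_rows(
  increments=[
    {"fingers": 0, "translation": [-0.214, -0.12, 0.105], "twist": 0},
    {"fingers": 0, "translation": [-0.214, -0.12, 0.105], "twist": 0},
    {"fingers": 0, "translation": [-0.214, -0.12, 0.105], "twist": 0},
    {"fingers": 0, "translation": [-0.214, -0.12, 0.105], "twist": 0},
    {"fingers": 0, "translation": [-0.214, -0.12, 0.105], "twist": 0},
    {"fingers": 0, "translation": [-0.214, -0.12, 0.105], "twist": 0},
  ],
)

```text
clock: 2.78
position: [0.4395, -0.3616, 0.1394]
tool_rot: [-3.141, -0.003, 1.855]
force: [-0.8, 1.1, 0.1]
gripper_width: 0.0852
```

```bash
python3 -c "
from h import *
im,s=shot('wrist','pics/w2.png'); print(s['position'],s['tool_rot'])
print(proj(cam('wrist',s),[[.4392,-.363,.056]]))
cv2.imwrite('pics/w2b.png',cv2.resize(im[:,:,::-1],(768,576)))"; python3 plan.py .4392 -.3630 .048 1.860
```

```text
[ 0.43949812 -0.36157467  0.13941289] [-3.14084098e+00 -2.83818487e-03  1.85543927e+00]
[[256.94547621 213.12771601]]
shift [-0.003  -0.0024  0.1537] twist -0.001 rows 2.2
```

View pics/w2b.png

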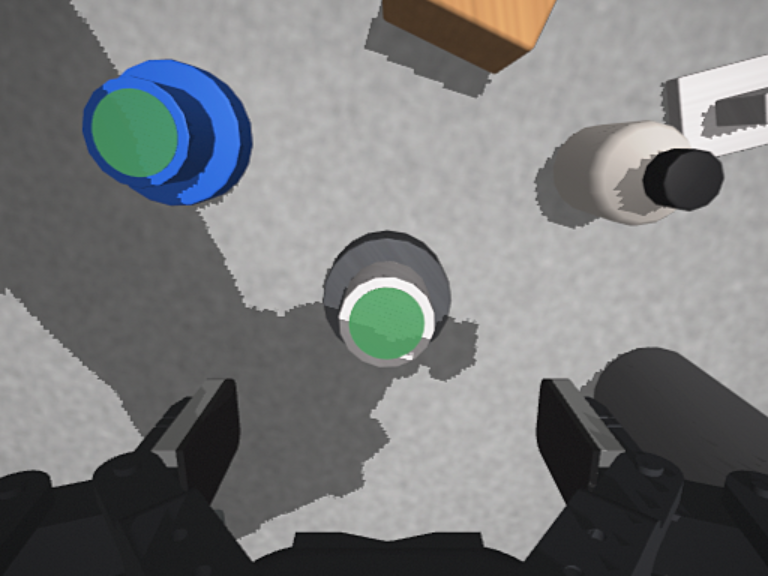

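>>> send_rows(
  increments=[
    {"fingers": 0, "translation": [-0.003, -0.002, 0.06], "twist": 0},
    {"fingers": 0, "translation": [-0.003, -0.002, 0.12], "twist": 0},
    {"fingers": 0, "translation": [-0.003, -0.002, 0.154], "twist": 0},
    {"fingers": 0.1, "translation": [-0.003, -0.002, 0.154], "twist": 0},
    {"fingers": 1, "translation": [-0.003, -0.002, 0.154], "twist": 0},
    {"fingers": 1, "translation": [-0.003, -0.002, 0.154], "twist": 0},
    {"fingers": 1, "translation": [-0.003, -0.002, 0.154], "twist": 0},
    {"fingers": 1, "translation": [-0.003, -0.002, 0.154], "twist": 0},
    {"fingers": 1, "translation": [-0.003, -0.002, 0.154], "twist": 0},
    {"fingers": 1, "translation": [-0.003, -0.002, 0.154], "twist": 0},
  ],
)

```text
clock: 3.67
position: [0.4411, -0.3655, 0.051]
tool_rot: [3.138, 0.004, 1.857]
force: [1.4, 2.2, 7.2]
gripper_width: 0.0401
```

>>> send_rows(
  increments=[
    {"fingers": 1, "translation": [0, 0, 0], "twist": 0},
    {"fingers": 1, "translation": [0, 0, 0], "twist": 0},
    {"fingers": 1, "translation": [0, 0, -0.03], "twist": 0},
    {"fingers": 1, "translation": [0, 0, -0.06], "twist": 0},
    {"fingers": 1, "translation": [0, 0, -0.06], "twist": 0},
  ],
)

```text
clock: 4.08
position: [0.4413, -0.3666, 0.0885]
tool_rot: [3.138, 0.006, 1.856]
force: [1.7, -0.4, -1.6]
gripper_width: 0.0398
```

```bash
python3 -c "
from h import *
im,s=shot('side','pics/s3.png'); print(s['position'],s['force'],s['gripper_width'])
crop(im,150,220,350,370,4,'pics/s3c.png')"; python3 plan.py .5569 .1034 .20 1.861
```

```text
[ 0.44130304 -0.36656952  0.08845143] [ 1.71578359 -0.38397931 -1.64077032] 0.0398479911942732
shift [ 0.6965  0.406  -0.1887] twist -0.0015 rows 11.9
```

View pics/s3c.png

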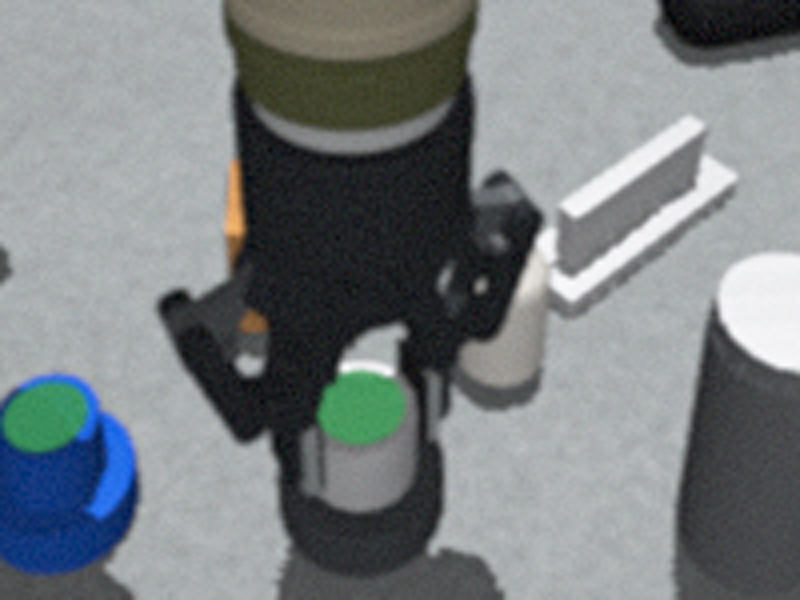

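>>> send_rows(
  increments=[
    {"fingers": 1, "translation": [0, 0, -0.19], "twist": 0},
    {"fingers": 1, "translation": [0, 0, -0.19], "twist": 0},
    {"fingers": 1, "translation": [0.05, 0.03, -0.19], "twist": 0},
    {"fingers": 1, "translation": [0.4, 0.23, -0.19], "twist": 0},
    {"fingers": 1, "translation": [0.4, 0.23, -0.19], "twist": 0},
    {"fingers": 1, "translation": [0.4, 0.23, -0.19], "twist": 0},
    {"fingers": 1, "translation": [0.4, 0.23, -0.19], "twist": 0},
    {"fingers": 1, "translation": [0.4, 0.23, -0.19], "twist": 0},
    {"fingers": 1, "translation": [0.4, 0.23, -0.19], "twist": 0},
    {"fingers": 1, "translation": [0.4, 0.23, -0.19], "twist": 0},
  ],
)

```text
clock: 4.97
position: [0.5044, -0.0893, 0.1975]
tool_rot: [3.141, -0.003, 1.864]
force: [0.2, -0.6, -1.7]
gripper_width: 0.0399
```

>>> send_rows(
  increments=[
    {"fingers": 1, "translation": [0.296, 0.176, 0], "twist": 0},
    {"fingers": 1, "translation": [0.296, 0.176, 0], "twist": 0},
    {"fingers": 1, "translation": [0.296, 0.176, 0], "twist": 0},
    {"fingers": 1, "translation": [0.296, 0.176, 0], "twist": 0},
    {"fingers": 1, "translation": [0.296, 0.176, 0], "twist": 0},
    {"fingers": 1, "translation": [0.296, 0.176, 0], "twist": 0},
    {"fingers": 1, "translation": [0.296, 0.176, 0], "twist": 0},
  ],
)

```text
clock: 5.55
position: [0.5553, 0.1066, 0.197]
tool_rot: [-3.14, -0.0, 1.861]
force: [-1.0, -0.5, -2.6]
gripper_width: 0.0399
```

```bash
python3 plan.py .5569 .1034 .10 1.861
```

```text
shift [-0.0059  0.001   0.1617] twist -0.0001 rows 2.3
```

>>> send_rows(
  increments=[
    {"fingers": 1, "translation": [-0.005, 0.001, 0.06], "twist": 0},
    {"fingers": 1, "translation": [-0.005, 0.001, 0.12], "twist": 0},
    {"fingers": 1, "translation": [-0.005, 0.001, 0.17], "twist": 0},
    {"fingers": 1, "translation": [-0.005, 0.001, 0.2], "twist": 0},
    {"fingers": 1, "translation": [-0.005, 0.001, 0.215], "twist": 0},
    {"fingers": 1, "translation": [-0.005, 0.001, 0.225], "twist": 0},
    {"fingers": 1, "translation": [-0.005, 0.001, 0.23], "twist": 0},
    {"fingers": 1, "translation": [-0.005, 0.001, 0.23], "twist": 0},
  ],
)

```text
clock: 6.22
position: [0.5574, 0.1014, 0.0606]
tool_rot: [3.141, 0.0, 1.855]
force: [-0.8, 0.6, -2.5]
gripper_width: 0.0402
```

```bash
python3 -c "
from h import *
im,s=shot('side','pics/s4.png'); print(s['position'],s['force'],s['gripper_width'])
crop(im,180,80,320,220,4,'pics/s4c.png')"
```

```text
[0.55741958 0.10136868 0.06057612] [-0.80227562  0.64460276 -2.46044788] 0.04019856430176839
```

View pics/s4c.png

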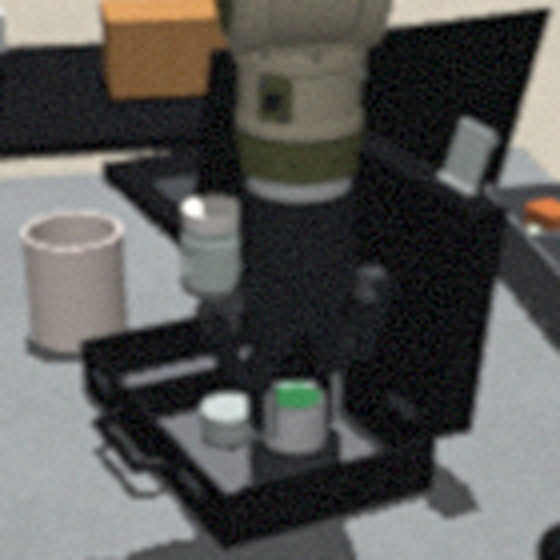

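>>> send_rows(
  increments=[
    {"fingers": 1, "translation": [0, 0, 0.003], "twist": 0},
    {"fingers": 1, "translation": [0, 0, 0.006], "twist": 0},
    {"fingers": 1, "translation": [0, 0, 0.006], "twist": 0},
    {"fingers": 1, "translation": [0, 0, 0.007], "twist": 0},
  ],
)

```text
clock: 6.6
position: [0.5572, 0.1021, 0.0565]
tool_rot: [3.141, 0.0, 1.857]
force: [0.4, -0.1, -2.7]
gripper_width: 0.04
```

>>> send_rows(
  increments=[
    {"fingers": 1, "translation": [0, 0, 0.001], "twist": 0},
    {"fingers": 1, "translation": [0, 0, 0.002], "twist": 0},
    {"fingers": 1, "translation": [0, 0, 0.002], "twist": 0},
  ],
)

```text
clock: 6.85
position: [0.5571, 0.1022, 0.056]
tool_rot: [3.14, 0.0, 1.857]
force: [-3.8, -0.1, 6.1]
gripper_width: 0.0401
```

>>> send_rows(
  increments=[
    {"fingers": 0.4, "translation": [0, 0, 0], "twist": 0},
    {"fingers": 0.3, "translation": [0, 0, 0], "twist": 0},
    {"fingers": 0.2, "translation": [0, 0, 0], "twist": 0},
    {"fingers": 0.2, "translation": [0, 0, 0], "twist": 0},
    {"fingers": 0.2, "translation": [0, 0, -0.03], "twist": 0},
    {"fingers": 0.2, "translation": [0, 0, -0.08], "twist": 0},
    {"fingers": 0.2, "translation": [0, 0, -0.14], "twist": 0},
    {"fingers": 0.2, "translation": [0, 0, -0.21], "twist": 0},
    {"fingers": 0.2, "translation": [0, 0, -0.28], "twist": 0},
    {"fingers": 0.2, "translation": [0, 0, -0.28], "twist": 0},
  ],
)

```text
clock: 7.68
position: [0.5608, 0.1022, 0.2316]
tool_rot: [3.128, 0.003, 1.856]
force: [0.9, 0.3, 0.4]
gripper_width: 0.0685
```

```bash
python3 -c "
from h import *
im,s=shot('side','pics/s5.png'); print(s['position'],s['force'],s['gripper_width'])
crop(im,180,80,320,220,4,'pics/s5c.png')"; python3 plan.py .610 -.209 .22 3.68
```

```text
[0.56082728 0.10218295 0.23159602] [0.87199382 0.28906167 0.39167722] 0.06845265050084884
shift [-0.521  -0.0661  0.0136] twist -0.5805 rows 14.6
```

View pics/s5c.png

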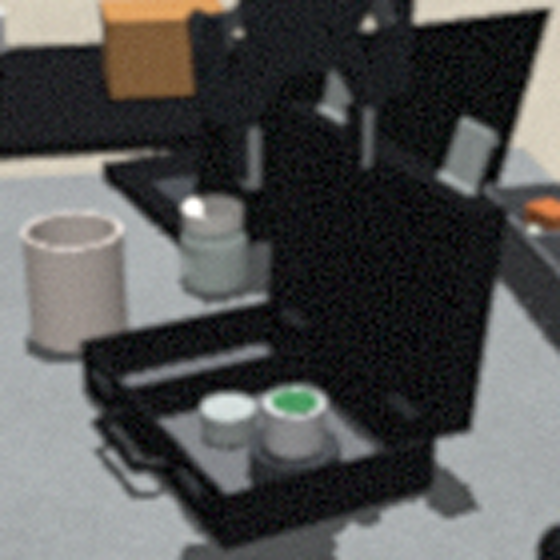

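>>> send_rows(
  increments=[
    {"fingers": 0.2, "translation": [-0.52, -0.066, 0.014], "twist": -0.58},
    {"fingers": 0.2, "translation": [-0.52, -0.066, 0.014], "twist": -0.58},
    {"fingers": 0.2, "translation": [-0.52, -0.066, 0.014], "twist": -0.58},
    {"fingers": 0.2, "translation": [-0.52, -0.066, 0.014], "twist": -0.58},
    {"fingers": 0.2, "translation": [-0.52, -0.066, 0.014], "twist": -0.58},
    {"fingers": 0.2, "translation": [-0.52, -0.066, 0.014], "twist": -0.58},
    {"fingers": 0.2, "translation": [-0.52, -0.066, 0.014], "twist": -0.58},
    {"fingers": 0.2, "translation": [-0.52, -0.066, 0.014], "twist": -0.58},
    {"fingers": 0.2, "translation": [-0.52, -0.066, 0.014], "twist": -0.58},
    {"fingers": 0.2, "translation": [-0.52, -0.066, 0.014], "twist": -0.58},
  ],
)

```text
clock: 8.57
position: [0.6061, -0.2114, 0.2119]
tool_rot: [3.141, -0.003, 3.069]
force: [0.4, -0.2, 0.3]
gripper_width: 0.0681
```

```bash
python3 plan.py .610 -.209 .20 3.68
```

```text
shift [-0.0061  0.0044  0.0198] twist -0.1946 rows 4.9
```

>>> send_rows(
  increments=[
    {"fingers": 0.2, "translation": [-0.006, 0.004, 0.02], "twist": -0.194},
    {"fingers": 0.2, "translation": [-0.006, 0.004, 0.02], "twist": -0.194},
    {"fingers": 0.2, "translation": [-0.006, 0.004, 0.02], "twist": -0.194},
    {"fingers": 0.2, "translation": [-0.006, 0.004, 0.02], "twist": -0.194},
    {"fingers": 0.2, "translation": [-0.006, 0.004, 0.02], "twist": -0.194},
    {"fingers": 0.2, "translation": [-0.006, 0.004, 0.02], "twist": -0.194},
    {"fingers": 0.2, "translation": [-0.006, 0.004, 0.02], "twist": -0.194},
  ],
)

```text
clock: 9.15
position: [0.6101, -0.2062, 0.201]
tool_rot: [3.14, -0.001, -2.61]
force: [-0.9, 0.2, 1.0]
gripper_width: 0.0687
```

```bash
python3 -c "
from h import *
im,s=shot('wrist','pics/w3.png'); print(s['position'],s['tool_rot'])
cv2.imwrite('pics/w3b.png',cv2.resize(im[:,:,::-1],(768,576)))"
```

```text
[ 0.61009448 -0.20624365  0.20103826] [ 3.13999109e+00 -9.87611537e-04 -2.61022002e+00]
```

View pics/w3b.png

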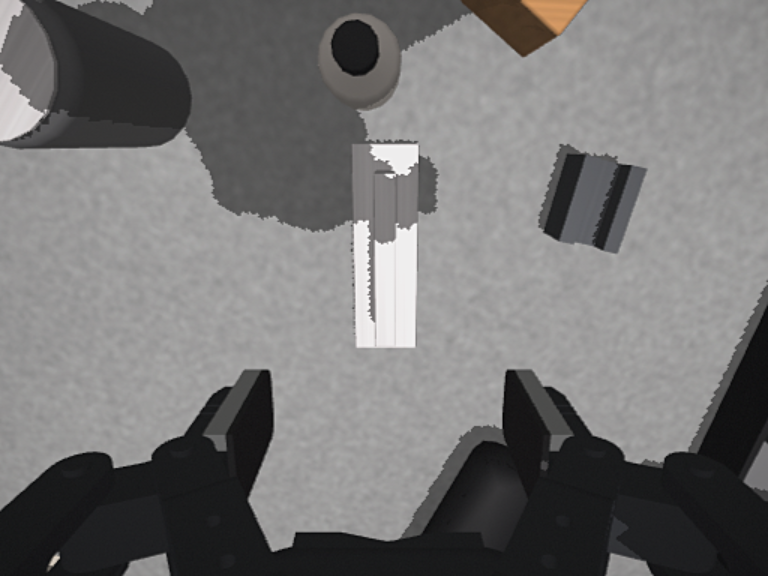

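Run:
```python
from h import *
s=dict(zip(['position','tool_rot'],np.load('pics/w3.npy'))); W=cam('wrist',s)
p=lambda u,z: onz(W,(u[0]/1.5-.17,u[1]/1.5-.17),z)[:2]
tl,tr,bl,br=[p(u,.012) for u in [(352,144),(418,144),(356,348),(415,348)]]
print(tl,tr,bl,br,np.linalg.norm(tl-tr),np.linalg.norm(bl-br),np.linalg.norm(tl-bl))
a=(tl+tr)/2;b=(bl+br)/2;d=b-a;print('centre',(a+b)/2,'yaw',np.arctan2(d[1],d[0]))
r1=p((385,172),.046); r2=p((385.5,348),.046); d=r2-r1; print('rib',r1,r2,np.linalg.norm(d),np.arctan2(d[1],d[0]),(r1+r2)/2)
```

```text
[ 0.55890488 -0.26071913] [ 0.539055   -0.22698578] [ 0.67116983 -0.19457694] [ 0.65126365 -0.16070546] 0.03914022344026597 0.0392878226522426 0.13030044903778196
centre [ 0.60509834 -0.21074683] yaw 0.5329781965296084
rib [ 0.56132192 -0.23647455] [ 0.6489513  -0.18473706] 0.10176283856949898 0.533340106167979 [ 0.60513661 -0.2106058 ]
```

```bash
python3 plan.py .6051 -.2107 .035 -2.6086
```

```text
shift [ 0.0111 -0.0021  0.2772] twist -0.0005 rows 4.0
```

>>> send_rows(
  increments=[
    {"fingers": 0.2, "translation": [0.011, -0.002, 0.06], "twist": 0},
    {"fingers": 0.2, "translation": [0.011, -0.002, 0.12], "twist": 0},
    {"fingers": 0.2, "translation": [0.011, -0.002, 0.18], "twist": 0},
    {"fingers": 0.2, "translation": [0.011, -0.002, 0.23], "twist": 0},
    {"fingers": 0.2, "translation": [0.011, -0.002, 0.26], "twist": 0},
    {"fingers": 0.3, "translation": [0.011, -0.002, 0.275], "twist": 0},
    {"fingers": 0.4, "translation": [0.011, -0.002, 0.275], "twist": 0},
    {"fingers": 1, "translation": [0.011, -0.002, 0.275], "twist": 0},
    {"fingers": 1, "translation": [0.011, -0.002, 0.275], "twist": 0},
    {"fingers": 1, "translation": [0.011, -0.002, 0.275], "twist": 0},
  ],
)

```text
clock: 10.03
position: [0.6069, -0.2115, 0.0394]
tool_rot: [-3.139, 0.002, -2.607]
force: [-0.5, 0.6, -0.7]
gripper_width: 0.0157
```

>>> send_rows(
  increments=[
    {"fingers": 1, "translation": [0, 0, 0], "twist": 0},
    {"fingers": 1, "translation": [0, 0, 0], "twist": 0},
    {"fingers": 1, "translation": [0, 0, 0], "twist": 0},
    {"fingers": 1, "translation": [0, 0, 0], "twist": 0},
    {"fingers": 1, "translation": [0, 0, 0], "twist": 0},
  ],
)

```text
clock: 10.45
position: [0.6069, -0.2115, 0.0395]
tool_rot: [-3.138, 0.002, -2.607]
force: [0.9, 1.3, 6.6]
gripper_width: 0.011
```

```bash
python3 -c "
from h import *
im,s=shot('side','pics/s6.png'); print(s['position'],s['tool_rot'],s['force'],s['gripper_width'])
crop(im,200,180,360,320,4,'pics/s6c.png')"
```

```text
[ 0.60689396 -0.21145019  0.03950164] [-3.13846230e+00  2.31645311e-03 -2.60720611e+00] [0.90954357 1.26426828 6.64931291] 0.010970380273222216
```

View pics/s6c.png

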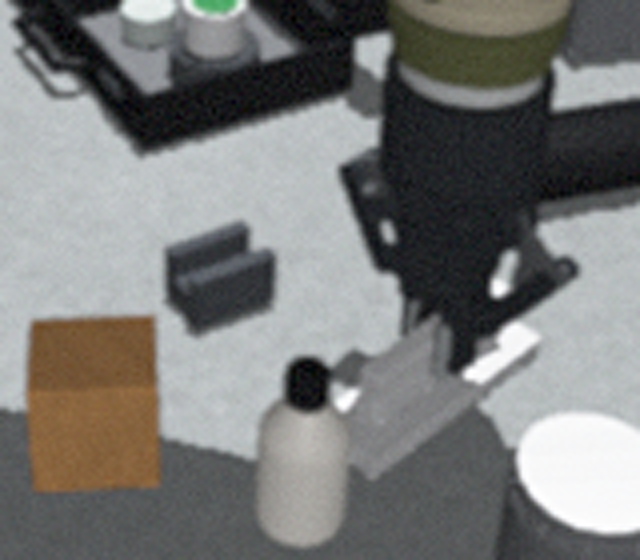

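>>> send_rows(
  increments=[
    {"fingers": 1, "translation": [0, 0, -0.03], "twist": 0},
    {"fingers": 1, "translation": [0, 0, -0.09], "twist": 0},
    {"fingers": 1, "translation": [0, 0, -0.15], "twist": 0},
    {"fingers": 1, "translation": [0, 0, -0.21], "twist": 0},
    {"fingers": 1, "translation": [0, 0, -0.27], "twist": 0},
    {"fingers": 1, "translation": [0, 0, -0.27], "twist": 0.078},
    {"fingers": 1, "translation": [0, 0, -0.27], "twist": 0.078},
    {"fingers": 1, "translation": [0, 0, -0.27], "twist": 0.078},
  ],
)

```text
clock: 11.17
position: [0.6056, -0.2108, 0.2003]
tool_rot: [-3.141, 0.001, -2.855]
force: [-0.4, 0.3, -3.3]
gripper_width: 0.0111
```

```bash
python3 plan.py .5135 .2491 .20 -2.8516; python3 -c "
from cell import readout
print(readout.state()['gripper_width'])"
```

```text
shift [-6.940e-02  7.787e-01  5.000e-04] twist -0.0011 rows 11.2
0.011085481636498315
```

>>> send_rows(
  increments=[
    {"fingers": 1, "translation": [-0.02, 0.05, 0], "twist": 0},
    {"fingers": 1, "translation": [-0.05, 0.6, 0], "twist": 0},
    {"fingers": 1, "translation": [-0.05, 0.6, 0], "twist": 0},
    {"fingers": 1, "translation": [-0.05, 0.6, 0], "twist": 0},
    {"fingers": 1, "translation": [-0.05, 0.6, 0], "twist": 0},
    {"fingers": 1, "translation": [-0.05, 0.6, 0], "twist": 0},
    {"fingers": 1, "translation": [-0.05, 0.6, 0], "twist": 0},
    {"fingers": 1, "translation": [-0.05, 0.6, 0], "twist": 0},
    {"fingers": 1, "translation": [-0.05, 0.6, 0], "twist": 0},
    {"fingers": 1, "translation": [-0.05, 0.6, 0], "twist": 0},
  ],
)

```text
clock: 12.0
position: [0.5283, 0.1489, 0.1988]
tool_rot: [3.138, -0.002, -2.841]
force: [-0.3, -1.4, -3.5]
gripper_width: 0.0108
```

>>> send_rows(
  increments=[
    {"fingers": 1, "translation": [-0.019, 0.06, 0], "twist": 0},
    {"fingers": 1, "translation": [-0.019, 0.12, 0], "twist": 0},
    {"fingers": 1, "translation": [-0.019, 0.16, 0], "twist": 0},
    {"fingers": 1, "translation": [-0.019, 0.179, 0], "twist": 0},
    {"fingers": 1, "translation": [-0.019, 0.179, 0], "twist": 0},
    {"fingers": 1, "translation": [-0.019, 0.179, 0], "twist": 0},
    {"fingers": 1, "translation": [-0.019, 0.179, 0], "twist": 0},
  ],
)

```text
clock: 12.58
position: [0.5118, 0.2479, 0.199]
tool_rot: [-3.141, -0.001, -2.852]
force: [0.2, -0.1, -2.2]
gripper_width: 0.0108
```

```bash
python3 plan.py .5135 .2491 .10 -2.8516; python3 -c "
from h import *
im,s=shot('wrist','pics/w7.png'); print(s['position'],s['tool_rot'])
cv2.imwrite('pics/w7b.png',cv2.resize(im[:,:,::-1],(768,576)))"
```

```text
shift [-0.0032  0.0011  0.165 ] twist -0.0001 rows 2.4
[0.51184037 0.24790514 0.19900427] [-3.14096857e+00 -7.17276429e-04 -2.85184441e+00]
```

View pics/w7b.png

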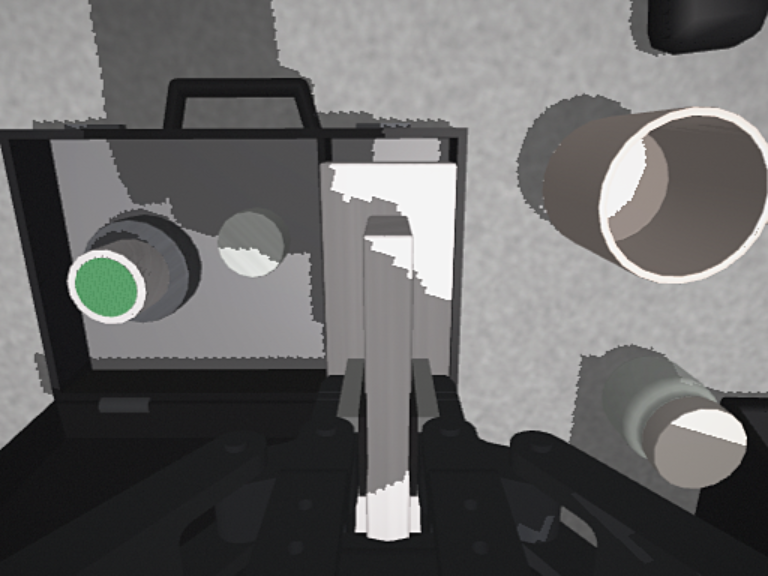

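>>> send_rows(
  increments=[
    {"fingers": 1, "translation": [-0.003, 0.001, 0.06], "twist": 0},
    {"fingers": 1, "translation": [-0.003, 0.001, 0.12], "twist": 0},
    {"fingers": 1, "translation": [-0.003, 0.001, 0.17], "twist": 0},
    {"fingers": 1, "translation": [-0.003, 0.001, 0.2], "twist": 0},
    {"fingers": 1, "translation": [-0.003, 0.001, 0.22], "twist": 0},
    {"fingers": 1, "translation": [-0.003, 0.001, 0.235], "twist": 0},
    {"fingers": 1, "translation": [-0.003, 0.001, 0.245], "twist": 0},
    {"fingers": 1, "translation": [-0.003, 0.001, 0.25], "twist": 0},
    {"fingers": 1, "translation": [-0.003, 0.001, 0.25], "twist": 0},
  ],
)

```text
clock: 13.38
position: [0.5136, 0.2496, 0.0493]
tool_rot: [3.142, 0.0, -2.853]
force: [-0.3, -0.7, -2.3]
gripper_width: 0.0109
```

```bash
python3 plan.py .5135 .2491 .045 -2.8516; python3 -c "
from h import *
im,s=shot('scene','pics/s8.png'); print(s['position'],s['tool_rot'],s['force'])
crop(im,240,110,370,220,6,'pics/s8c.png')"
```

```text
shift [ 0.0004 -0.0007  0.0072] twist -0.0004 rows 0.1
[0.51360725 0.2495899  0.04932495] [ 3.14154551e+00  8.15356557e-05 -2.85283100e+00] [-0.28406178 -0.67326986 -2.33739475]
```

View pics/s8c.png

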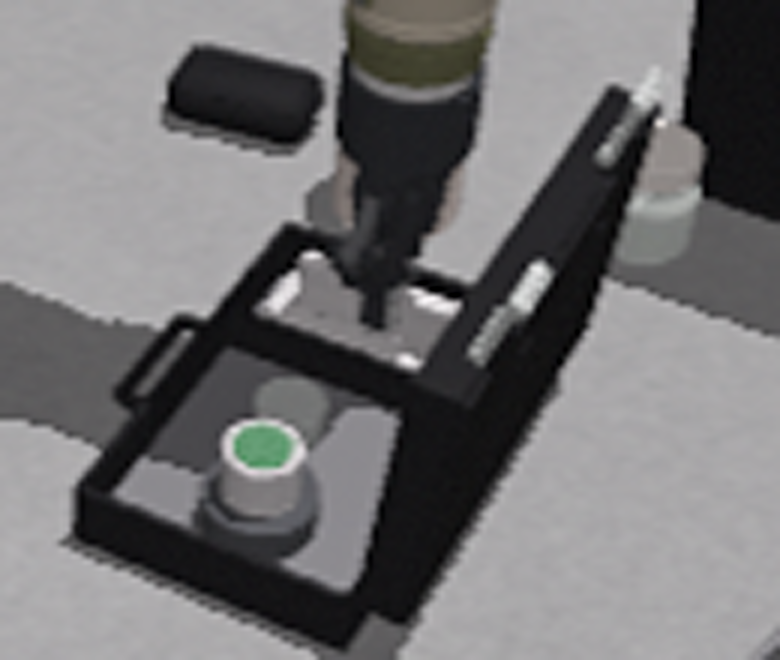

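>>> send_rows(
  increments=[
    {"fingers": 1, "translation": [0, 0, 0.003], "twist": 0},
    {"fingers": 1, "translation": [0, 0, 0.006], "twist": 0},
    {"fingers": 1, "translation": [0, 0, 0.008], "twist": 0},
    {"fingers": 1, "translation": [0, 0, 0.008], "twist": 0},
  ],
)

```text
clock: 13.77
position: [0.5133, 0.2502, 0.0447]
tool_rot: [3.142, 0.0, -2.852]
force: [-0.1, -0.3, -1.8]
gripper_width: 0.011
```

>>> send_rows(
  increments=[
    {"fingers": 1, "translation": [0, 0, 0.001], "twist": 0},
    {"fingers": 0.8, "translation": [0, 0, 0.001], "twist": 0},
    {"fingers": 0.7, "translation": [0, 0, 0.001], "twist": 0},
    {"fingers": 0.68, "translation": [0, 0, 0.001], "twist": 0},
    {"fingers": 0.68, "translation": [0, 0, 0.001], "twist": 0},
    {"fingers": 0.68, "translation": [0, 0, -0.03], "twist": 0},
    {"fingers": 0.68, "translation": [0, 0, -0.08], "twist": 0},
    {"fingers": 0.68, "translation": [0, 0, -0.14], "twist": 0},
    {"fingers": 0.7, "translation": [0, 0, -0.2], "twist": 0},
    {"fingers": 1, "translation": [0, 0, -0.27], "twist": 0},
  ],
)

```text
clock: 14.6
position: [0.5124, 0.2498, 0.2068]
tool_rot: [3.142, -0.002, -2.852]
force: [1.2, 0.4, 0.3]
gripper_width: 0.0147
```

```bash
python3 -c "
from h import *
im,s=shot('wrist','pics/w9.png'); print(s['position'],s['tool_rot'],s['force'],s['gripper_width'])
cv2.imwrite('pics/w9b.png',cv2.resize(im[:,:,::-1],(640,480)))
im,s=shot('side','pics/s9.png')
crop(im,180,70,320,220,4,'pics/s9c.png')"
```

```text
[0.51236384 0.24976137 0.20684877] [ 3.14154675e+00 -2.04904885e-03 -2.85205394e+00] [1.1824704  0.42065061 0.26274609] 0.0146818936118331
```

View pics/w9b.png

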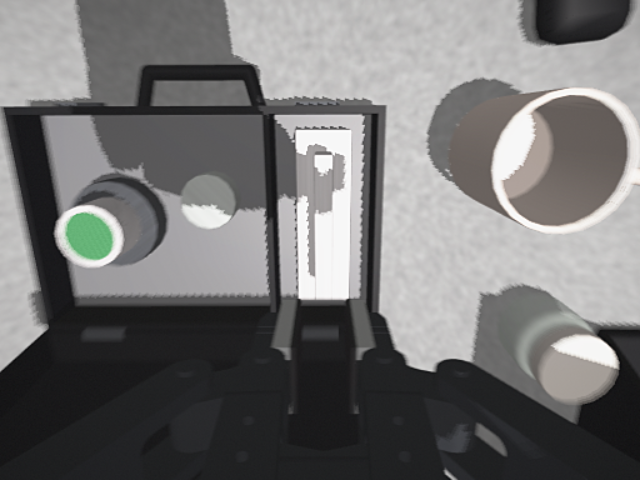

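View pics/s9c.png

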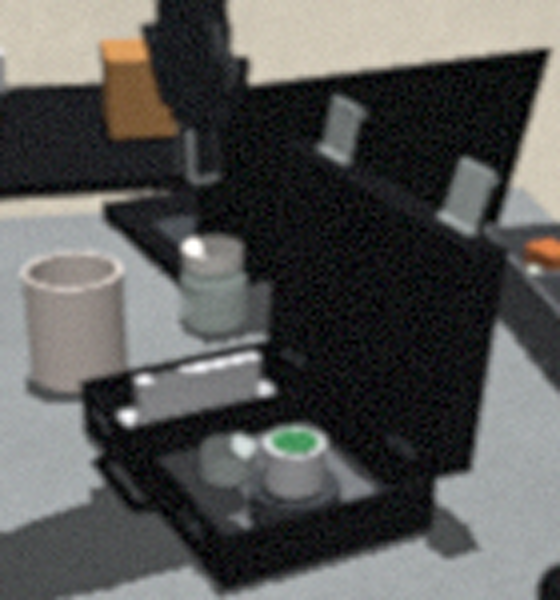

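Run:
```python
from h import *
C=cam('scene');D=cam('side')
c=np.array([.5375,.1686]);cx=np.array([np.cos(.29),np.sin(.29)]);cy=np.array([-cx[1],cx[0]])
def tc(P): d=P[:2]-c; return np.round([d@cx,d@cy],3)
for n,u,z in [('panel bl',(354,157),0),('panel br',(449,168),0),('tray near-left',(347,240),0.05),('tray far-left',(432,170),.05),('jar',(352,132),.07),('pouch',(298,262),.02)]:
    P=onz(C,u,z);print(n,P,tc(P))
# lid corners triangulated: scene c1 & side c2 pics, outer free edge
k=lambda u,x0,y0,s:(x0+(u[0]+.5)/s-.5,y0+(u[1]+.5)/s-.5)
c1=lambda u:k(u,240,110,6); c2=lambda u:k(u,190,80,4)
for n,u in [('lid outer L',(655,120)),('lid outer R',(475,400)),('lid inner R',(415,378)),('lid inner L',(612,88))]:
    P=onz(C,c1(u),.19);print(n,P,tc(P))
print('side lid R outer',[ (z,tc(onz(D,c2((462,212)),z))) for z in (.185,.19,.2)], 'inner', tc(onz(D,c2((437,205)),.195)))
for th in (1.65,1.7,1.75,1.8,1.85,1.9):
    f=lambda x,z:(round(.08+(x)*np.cos(th)+z*np.sin(th),4),round(.04-x*np.sin(th)+z*np.cos(th),4))
    print(th,'outer edge',f(-.16,.03),'inner',f(-.16,0),'outer hinge',f(0,.03))
```

```text
panel bl [0.60129643 0.43498583 0.        ] [0.137 0.237]
panel br [0.86612481 0.62779548 0.        ] [0.446 0.346]
tray near-left [0.81784792 0.08509034 0.05      ] [ 0.245 -0.16 ]
tray far-left [0.84326317 0.5127451  0.05      ] [0.391 0.242]
jar [0.55414029 0.46549268 0.07      ] [0.101 0.28 ]
pouch [ 0.76073714 -0.04727992  0.02      ] [ 0.152 -0.271]
lid outer L [0.61825501 0.32193647 0.19      ] [0.121 0.124]
lid outer R [0.68509827 0.09871852 0.19      ] [ 0.121 -0.109]
lid inner R [0.65765017 0.09025863 0.19      ] [ 0.093 -0.109]
lid inner L [0.58663436 0.32805205 0.19      ] [0.093 0.139]
side lid R outer [(0.185, array([ 0.131, -0.103])), (0.19, array([ 0.123, -0.113])), (0.2, array([ 0.107, -0.134]))] inner [ 0.108 -0.107]
1.65 outer edge (np.float64(0.1226), np.float64(0.1971)) inner (np.float64(0.0927), np.float64(0.1995)) outer hinge (np.float64(0.1099), np.float64(0.0376))
1.7 outer edge (np.float64(0.1304), np.float64(0.1948)) inner (np.float64(0.1006), np.float64(0.1987)) outer hinge (np.float64(0.1097), np.float64(0.0361))
1.75 outer edge (np.float64(0.138), np.float64(0.1921)) inner (np.float64(0.1085), np.float64(0.1974)) outer hinge (np.float64(0.1095), np.float64(0.0347))
1.8 outer edge (np.float64(0.1456), np.float64(0.189)) inner (np.float64(0.1164), np.float64(0.1958)) outer hinge (np.float64(0.1092), np.float64(0.0332))
1.85 outer edge (np.float64(0.1529), np.float64(0.1855)) inner (np.float64(0.1241), np.float64(0.1938)) outer hinge (np.float64(0.1088), np.float64(0.0317))
1.9 outer edge (np.float64(0.1601), np.float64(0.1817)) inner (np.float64(0.1317), np.float64(0.1914)) outer hinge (np.float64(0.1084), np.float64(0.0303))
```

Run:
```python
from plan import *
c=np.array([.5375,.1686]);cx=np.array([np.cos(.29),np.sin(.29)])
plan(*(c+.18*cx),.30,-2.8516)
```

```text
shift [-0.2933 -0.1417 -0.1434] twist -0.0001 rows 5.1
```

>>> send_rows(
  increments=[
    {"fingers": 1, "translation": [0, 0, -0.07], "twist": 0},
    {"fingers": 1, "translation": [0, -0.05, -0.145], "twist": 0},
    {"fingers": 1, "translation": [-0.03, -0.1, -0.145], "twist": 0},
    {"fingers": 1, "translation": [-0.1, -0.142, -0.145], "twist": 0},
    {"fingers": 1, "translation": [-0.17, -0.142, -0.145], "twist": 0},
    {"fingers": 1, "translation": [-0.23, -0.142, -0.145], "twist": 0},
    {"fingers": 1, "translation": [-0.293, -0.142, -0.145], "twist": 0},
    {"fingers": 1, "translation": [-0.293, -0.142, -0.145], "twist": 0},
    {"fingers": 1, "translation": [-0.293, -0.142, -0.145], "twist": 0},
  ],
)

```text
clock: 15.45
position: [0.7084, 0.2187, 0.2868]
tool_rot: [3.141, -0.006, -2.852]
force: [-1.2, 0.2, -0.7]
gripper_width: 0.0002
```

Run:
```python
from plan import *
c=np.array([.5375,.1686]);cx=np.array([np.cos(.29),np.sin(.29)])
s=readout.state();print(s['position'],s['tool_rot'],s['gripper_width'])
plan(*(c+.18*cx),.184,-2.8516)
im,s=shot('side','pics/s10.png'); crop(im,180,30,340,220,4,'pics/s10c.png')
```

```text
[0.70837265 0.21868586 0.28684557] [ 3.14093599 -0.00614614 -2.85248886] 0.00018574716045032224
shift [-0.0032  0.0014  0.1714] twist -0.0003 rows 2.5
```

View pics/s10c.png

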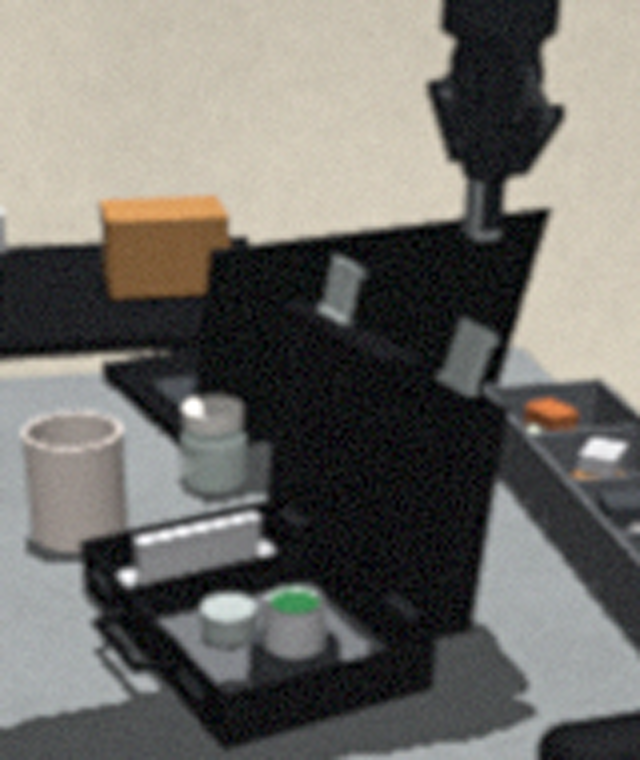

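>>> send_rows(
  increments=[
    {"fingers": 1, "translation": [0, 0, 0.06], "twist": 0},
    {"fingers": 1, "translation": [0, 0, 0.12], "twist": 0},
    {"fingers": 1, "translation": [0, 0, 0.171], "twist": 0},
    {"fingers": 1, "translation": [0, 0, 0.171], "twist": 0},
    {"fingers": 1, "translation": [0, 0, 0.171], "twist": 0},
  ],
)

```text
clock: 15.92
position: [0.7032, 0.2182, 0.1912]
tool_rot: [3.141, -0.003, -2.852]
force: [1.0, 0.9, 1.5]
gripper_width: 0.0001
```

Run:
```python
from plan import *
c=np.array([.5375,.1686]);cx=np.array([np.cos(.29),np.sin(.29)])
s=readout.state();d=s['position'][:2]-c;print(s['position'],s['tool_rot'],s['force'],d@cx)
x0,z0=d@cx,s['position'][2]
for th in [1.4,1.3,1.2,1.1,1,.9,.8,.7,.6,.5,.4,.3,.2,.1,.05,0]:
    a=.1217+(.14-.1217)*min(1,(1.4-th)/.2)
    X=.08-a*np.cos(th)+.03*np.sin(th)+.011;Z=.04+a*np.sin(th)+.03*np.cos(th)+.019
    print(th,'tx',round((x0-X)/.6,4),'tz',round((z0-Z)/.6,4))
```

```text
[0.70319242 0.21818322 0.19115435] [ 3.14123845 -0.00319451 -2.85177214] [1.00937673 0.91533221 1.5380314 ] 0.17295217921043982
1.4 tx 0.1218 tz 0.0119
1.3 tx 0.1467 tz -0.0033
1.2 tx 0.1745 tz -0.0153
1.1 tx 0.1979 tz -0.0104
1 tx 0.2206 tz -0.0031
0.9 tx 0.2425 tz 0.0064
0.8 tx 0.2633 tz 0.018
0.7 tx 0.2828 tz 0.0317
0.6 tx 0.3009 tz 0.0472
0.5 tx 0.3174 tz 0.0645
0.4 tx 0.332 tz 0.0833
0.3 tx 0.3447 tz 0.1035
0.2 tx 0.3553 tz 0.1249
0.1 tx 0.3638 tz 0.1472
0.05 tx 0.3671 tz 0.1587
0 tx 0.3699 tz 0.1703
```

>>> send_rows(
  increments=[
    {"fingers": 1, "translation": [0.03, 0, 0.005], "twist": 0},
    {"fingers": 1, "translation": [0.05, 0, 0.012], "twist": 0},
    {"fingers": 1, "translation": [0.065, 0, 0.012], "twist": 0},
    {"fingers": 1, "translation": [0.08, 0, 0.012], "twist": 0},
    {"fingers": 1, "translation": [0.095, 0, 0.012], "twist": 0},
    {"fingers": 1, "translation": [0.108, 0, 0.012], "twist": 0},
    {"fingers": 1, "translation": [0.122, 0, 0.012], "twist": 0},
    {"fingers": 1, "translation": [0.135, 0, 0.004], "twist": 0},
    {"fingers": 1, "translation": [0.147, 0, -0.003], "twist": 0},
    {"fingers": 1, "translation": [0.147, 0, -0.003], "twist": 0},
  ],
)

```text
clock: 16.75
position: [0.6215, 0.1934, 0.1966]
tool_rot: [-3.141, 0.005, -2.852]
force: [-0.1, -0.6, 0.8]
gripper_width: 0.0001
```

Run:
```python
from plan import *
im,s=shot('side','pics/s11.png'); crop(im,180,30,340,220,4,'pics/s11c.png')
print(s['position'],s['force'])
```

```text
[0.62148565 0.19337988 0.19662842] [-0.06346631 -0.57655317  0.84339252]
```

View pics/s11c.png

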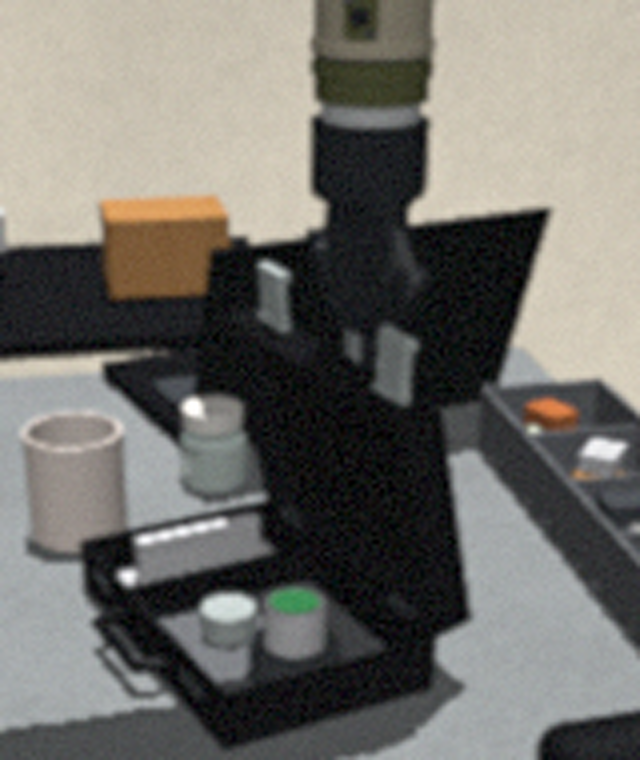

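>>> send_rows(
  increments=[
    {"fingers": 1, "translation": [0.014, 0, -0.006], "twist": 0},
    {"fingers": 1, "translation": [0.028, 0, -0.012], "twist": 0},
    {"fingers": 1, "translation": [0.039, 0, -0.01], "twist": 0},
    {"fingers": 1, "translation": [0.051, 0, -0.007], "twist": 0},
    {"fingers": 1, "translation": [0.062, 0, -0.004], "twist": 0},
    {"fingers": 1, "translation": [0.074, 0, 0], "twist": 0},
    {"fingers": 1, "translation": [0.085, 0, 0.004], "twist": 0},
    {"fingers": 1, "translation": [0.096, 0, 0.009], "twist": 0},
    {"fingers": 1, "translation": [0.106, 0, 0.015], "twist": 0},
    {"fingers": 1, "translation": [0.116, 0, 0.021], "twist": 0},
  ],
)

```text
clock: 17.63
position: [0.5539, 0.1733, 0.1793]
tool_rot: [3.141, -0.001, -2.852]
force: [0.5, -0.4, 2.7]
gripper_width: 0.0001
```

>>> send_rows(
  increments=[
    {"fingers": 1, "translation": [0.01, 0, 0.007], "twist": 0},
    {"fingers": 1, "translation": [0.02, 0, 0.014], "twist": 0},
    {"fingers": 1, "translation": [0.029, 0, 0.021], "twist": 0},
    {"fingers": 1, "translation": [0.038, 0, 0.029], "twist": 0},
    {"fingers": 1, "translation": [0.046, 0, 0.037], "twist": 0},
    {"fingers": 1, "translation": [0.054, 0, 0.046], "twist": 0},
    {"fingers": 1, "translation": [0.061, 0, 0.055], "twist": 0},
    {"fingers": 1, "translation": [0.069, 0, 0.065], "twist": 0},
    {"fingers": 1, "translation": [0.069, 0, 0.065], "twist": 0},
  ],
)

```text
clock: 18.38
position: [0.5132, 0.1614, 0.1391]
tool_rot: [3.141, -0.003, -2.852]
force: [-0.2, 0.7, -0.2]
gripper_width: -0.0001
```

Run:
```python
from plan import *
im,s=shot('side','pics/s12.png'); crop(im,180,80,340,220,4,'pics/s12c.png')
c=np.array([.5375,.1686]);cx=np.array([np.cos(.29),np.sin(.29)]);cy=np.array([-cx[1],cx[0]])
d=s['position'][:2]-c;x0,z0=d@cx,s['position'][2]
print(x0,d@cy,z0,s['force'])
for th in [.4,.35,.3,.25,.2,.15,.1,.05,0]:
    a=.14
    X=.08-a*np.cos(th)+.03*np.sin(th)+.011;Z=.04+a*np.sin(th)+.03*np.cos(th)+.019
    print(th,'tx',round((x0-X)/.6,4),'tz',round((z0-Z)/.6,4))
```

```text
-0.025370742076526426 2.627223200672886e-05 0.13908703418645538 [-0.23302859  0.66973548 -0.23171212]
0.4 tx 0.0015 tz -0.0034
0.35 tx 0.0081 tz 0.0065
0.3 tx 0.0142 tz 0.0168
0.25 tx 0.0198 tz 0.0273
0.2 tx 0.0248 tz 0.0381
0.15 tx 0.0293 tz 0.0492
0.1 tx 0.0332 tz 0.0604
0.05 tx 0.0366 tz 0.0719
0 tx 0.0394 tz 0.0835
```

View pics/s12c.png

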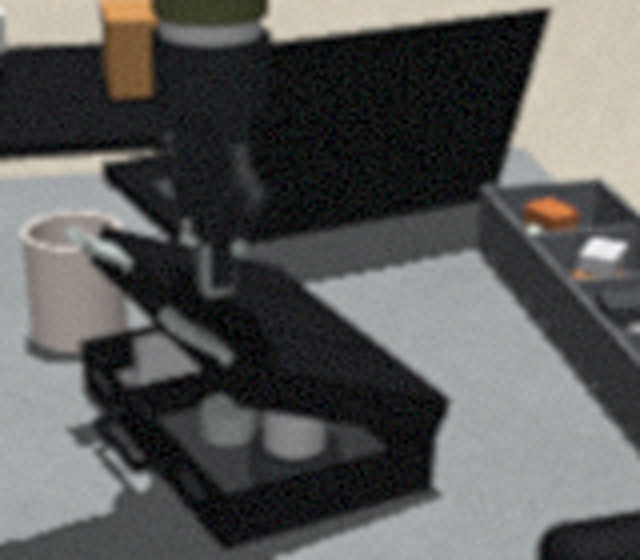

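>>> send_rows(
  increments=[
    {"fingers": 1, "translation": [0.005, 0, 0.002], "twist": 0},
    {"fingers": 1, "translation": [0.008, 0, 0.007], "twist": 0},
    {"fingers": 1, "translation": [0.011, 0, 0.012], "twist": 0},
    {"fingers": 1, "translation": [0.014, 0, 0.017], "twist": 0},
    {"fingers": 1, "translation": [0.017, 0, 0.022], "twist": 0},
    {"fingers": 1, "translation": [0.02, 0, 0.027], "twist": 0},
    {"fingers": 1, "translation": [0.022, 0, 0.033], "twist": 0},
    {"fingers": 1, "translation": [0.025, 0, 0.038], "twist": 0},
    {"fingers": 1, "translation": [0.027, 0, 0.044], "twist": 0},
    {"fingers": 1, "translation": [0.029, 0, 0.049], "twist": 0},
  ],
)

```text
clock: 19.27
position: [0.4982, 0.1567, 0.111]
tool_rot: [3.141, -0.0, -2.852]
force: [-0.9, -0.6, 0.5]
gripper_width: -0.0001
```

>>> send_rows(
  increments=[
    {"fingers": 1, "translation": [0.002, 0, 0.005], "twist": 0},
    {"fingers": 1, "translation": [0.003, 0, 0.009], "twist": 0},
    {"fingers": 1, "translation": [0.005, 0, 0.013], "twist": 0},
    {"fingers": 1, "translation": [0.006, 0, 0.017], "twist": 0},
    {"fingers": 1, "translation": [0.007, 0, 0.021], "twist": 0},
    {"fingers": 1, "translation": [0.008, 0, 0.024], "twist": 0},
    {"fingers": 1, "translation": [0.009, 0, 0.027], "twist": 0},
    {"fingers": 1, "translation": [0.01, 0, 0.03], "twist": 0},
    {"fingers": 1, "translation": [0.01, 0, 0.033], "twist": 0},
    {"fingers": 1, "translation": [0.01, 0, 0.033], "twist": 0},
  ],
)

```text
clock: 20.1
position: [0.4925, 0.155, 0.0912]
tool_rot: [3.141, -0.0, -2.852]
force: [-0.8, 0.6, 0.2]
gripper_width: 0.0002
```

Run:
```python
from plan import *
im,s=shot('side','pics/s13.png'); crop(im,180,80,340,220,4,'pics/s13c.png')
c=np.array([.5375,.1686]);cx=np.array([np.cos(.29),np.sin(.29)]);cy=np.array([-cx[1],cx[0]])
d=s['position'][:2]-c;x0,z0=d@cx,s['position'][2]
print(x0,d@cy,z0,s['force'])
```

```text
-0.04697593633571652 -0.00017055544793123656 0.09124678308419279 [-0.76130771  0.61474771  0.1557291 ]
```

View pics/s13c.png

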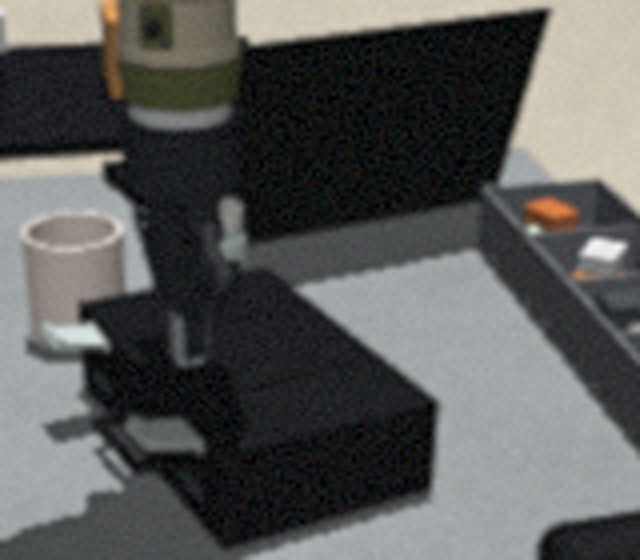

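>>> send_rows(
  increments=[
    {"fingers": 1, "translation": [0, 0, 0.002], "twist": 0},
    {"fingers": 1, "translation": [0, 0, 0.003], "twist": 0},
    {"fingers": 1, "translation": [0, 0, 0.004], "twist": 0},
    {"fingers": 1, "translation": [0, 0, 0.004], "twist": 0},
  ],
)

```text
clock: 20.48
position: [0.4927, 0.1551, 0.0891]
tool_rot: [3.141, 0.0, -2.852]
force: [0.8, -0.2, 0.7]
gripper_width: -0.0001
```

>>> send_rows(
  increments=[
    {"fingers": 1, "translation": [0, 0, 0.001], "twist": 0},
    {"fingers": 1, "translation": [0, 0, 0.002], "twist": 0},
    {"fingers": 1, "translation": [0, 0, 0.002], "twist": 0},
  ],
)

```text
clock: 20.73
position: [0.4928, 0.1551, 0.089]
tool_rot: [-3.141, 0.001, -2.852]
force: [-3.7, -1.3, 7.7]
gripper_width: 0.0001
```

>>> send_rows(
  increments=[
    {"fingers": 1, "translation": [0, 0, 0.001], "twist": 0},
    {"fingers": 1, "translation": [0, 0, 0.002], "twist": 0},
    {"fingers": 1, "translation": [0, 0, 0.002], "twist": 0},
  ],
)

```text
clock: 20.98
position: [0.4928, 0.155, 0.0889]
tool_rot: [-3.141, 0.001, -2.852]
force: [-6.5, -1.7, 16.4]
gripper_width: 0.0
```

>>> send_rows(
  increments=[
    {"fingers": 1, "translation": [0, 0, -0.05], "twist": 0},
    {"fingers": 1, "translation": [0, 0, -0.105], "twist": 0},
    {"fingers": 1, "translation": [0.05, 0.065, -0.105], "twist": 0},
    {"fingers": 1, "translation": [0.102, 0.133, -0.105], "twist": 0},
    {"fingers": 1, "translation": [0.102, 0.133, -0.105], "twist": 0},
    {"fingers": 1, "translation": [0.102, 0.133, -0.105], "twist": 0},
    {"fingers": 1, "translation": [0.102, 0.133, -0.105], "twist": 0},
  ],
)

```text
clock: 21.57
position: [0.4109, 0.2146, 0.1501]
tool_rot: [-3.141, 0.001, -2.85]
force: [-0.6, 0.1, 0.2]
gripper_width: -0.0004
```

```bash
cat > st.py <<'E'
from plan import *
c=np.array([.5375,.1686]);cx=np.array([np.cos(.29),np.sin(.29)]);cy=np.array([-cx[1],cx[0]])
def cs(s): d=s['position'][:2]-c; return d@cx,d@cy,s['position'][2]
E
python3 - <<'E'
from st import *
im,s=shot('side','pics/s14.png'); crop(im,170,90,310,220,5,'pics/s14c.png')
im2,s=shot('wrist','pics/w14.png')
x0,y0,z0=cs(s); print(x0,y0,z0,s['force'])
def p(n,X,Y,Z): print(n,np.round([(x0-X)/.6,(Y-y0)/.6,(z0-Z)/.6],4))
p('pre',-.108,.08,.114); p('down',-.108,.08,.084)
for th in [1.5,1.2,.9,.6,.3,.1,0]:
    r=.028;X=-.081-r*np.sin(th)-.006*np.cos(th)-.011;Z=.058-r*np.cos(th)+.006*np.sin(th)+.019
    p(th,X,.08,Z)
E
```

```text
-0.1073440574411885 0.07965907294988064 0.15011658969252986 [0.64676166 0.12123182 0.04564139]
pre [0.0011 0.0006 0.0602]
down [0.0011 0.0006 0.1102]
1.5 [0.0217 0.0006 0.1152]
1.2 [0.0215 0.0006 0.1295]
0.9 [0.0172 0.0006 0.143 ]
0.6 [0.009  0.0006 0.1547]
0.3 [-0.0022  0.0006  0.1635]
0.1 [-0.011   0.0006  0.1673]
0 [-0.0156  0.0006  0.1685]
```

View pics/s14c.png

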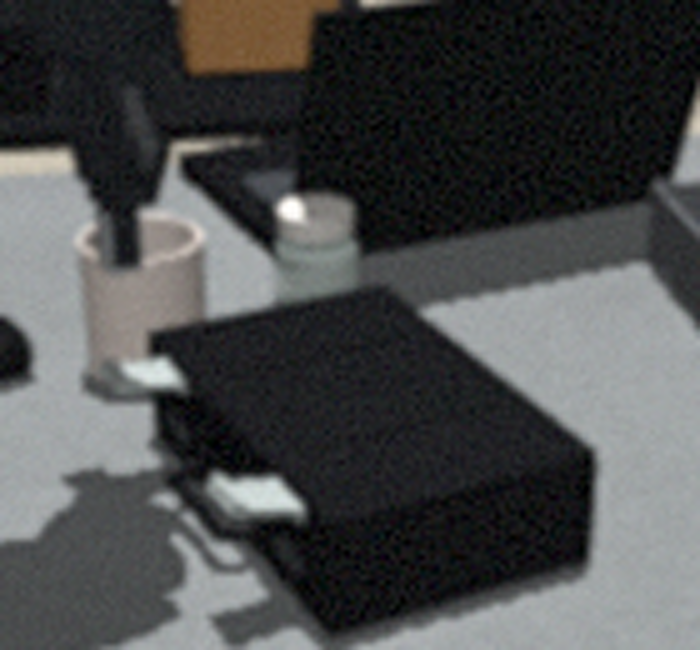

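View pics/w14.png

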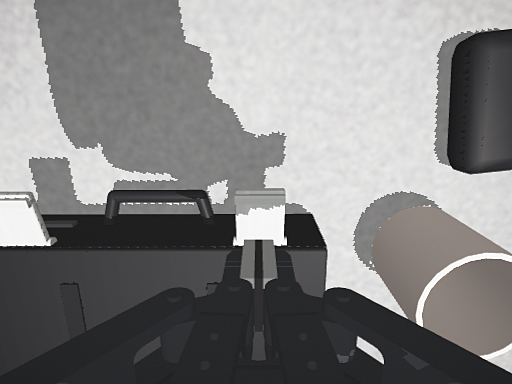

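>>> send_rows(
  increments=[
    {"fingers": 1, "translation": [0.001, 0, 0.045], "twist": 0},
    {"fingers": 1, "translation": [0.001, 0, 0.075], "twist": 0},
    {"fingers": 1, "translation": [0.001, 0, 0.09], "twist": 0},
    {"fingers": 1, "translation": [0.005, 0, 0.1], "twist": 0},
    {"fingers": 1, "translation": [0.012, 0, 0.108], "twist": 0},
    {"fingers": 1, "translation": [0.021, 0, 0.115], "twist": 0},
    {"fingers": 1, "translation": [0.021, 0, 0.122], "twist": 0},
    {"fingers": 1, "translation": [0.021, 0, 0.13], "twist": 0},
    {"fingers": 1, "translation": [0.019, 0, 0.137], "twist": 0},
    {"fingers": 1, "translation": [0.017, 0, 0.143], "twist": 0},
  ],
)

```text
clock: 22.5
position: [0.4016, 0.2111, 0.0639]
tool_rot: [-3.141, 0.0, -2.852]
force: [-0.5, -0.8, 1.5]
gripper_width: 0.0001
```

>>> send_rows(
  increments=[
    {"fingers": 1, "translation": [-0.004, 0, 0.006], "twist": 0},
    {"fingers": 1, "translation": [-0.008, 0, 0.012], "twist": 0},
    {"fingers": 1, "translation": [-0.013, 0, 0.016], "twist": 0},
    {"fingers": 1, "translation": [-0.019, 0, 0.02], "twist": 0},
    {"fingers": 1, "translation": [-0.024, 0, 0.023], "twist": 0},
    {"fingers": 1, "translation": [-0.028, 0, 0.024], "twist": 0},
    {"fingers": 1, "translation": [-0.03, 0, 0.025], "twist": 0},
    {"fingers": 1, "translation": [-0.03, 0, 0.025], "twist": 0},
  ],
)

```text
clock: 23.17
position: [0.4187, 0.2163, 0.0488]
tool_rot: [3.141, -0.001, -2.852]
force: [-1.1, -0.6, -1.2]
gripper_width: -0.0
```

Run:
```python
from st import *
im,s=shot('side','pics/s15.png'); crop(im,170,90,310,220,5,'pics/s15c.png')
x0,y0,z0=cs(s); print(x0,y0,z0,s['force'])
```

```text
-0.10018035119366889 0.07970025327953752 0.04876395443463353 [-1.06245282 -0.64498757 -1.22198579]
```

View pics/s15c.png

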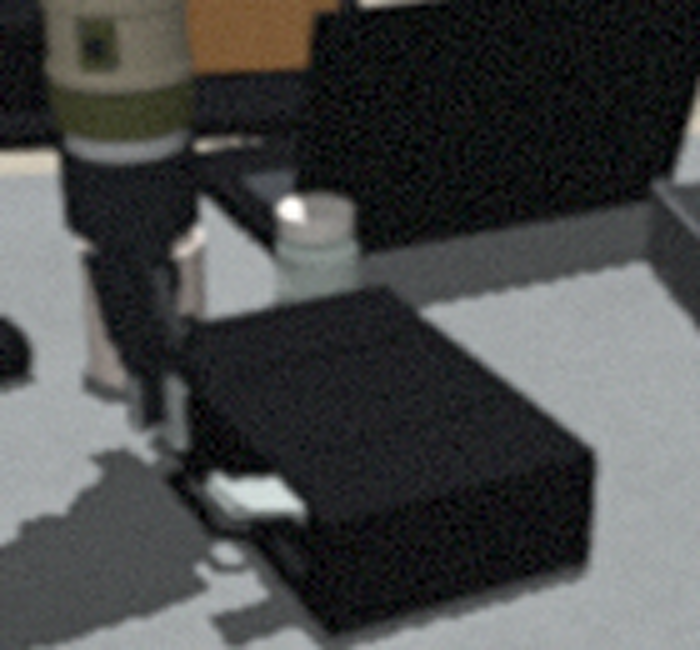

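>>> send_rows(
  increments=[
    {"fingers": 1, "translation": [-0.002, 0, 0.003], "twist": 0},
    {"fingers": 1, "translation": [-0.004, 0, 0.006], "twist": 0},
    {"fingers": 1, "translation": [-0.005, 0, 0.006], "twist": 0},
    {"fingers": 1, "translation": [-0.005, 0, 0.006], "twist": 0},
  ],
)

```text
clock: 23.55
position: [0.4187, 0.2165, 0.0448]
tool_rot: [3.141, -0.005, -2.852]
force: [-8.4, -2.6, 3.4]
gripper_width: 0.0003
```

```bash
python3 -c "
from st import *
s=readout.state();print(cs(s),s['force'])"
```

```text
(np.float64(-0.10013847252763876), np.float64(0.0798351098915733), np.float64(0.04484583308224551)) [-8.39277927 -2.56214384  3.37683643]
```

>>> send_rows(
  increments=[
    {"fingers": 1, "translation": [-0.002, 0, 0], "twist": 0},
    {"fingers": 1, "translation": [-0.003, 0, 0], "twist": 0},
    {"fingers": 1, "translation": [-0.003, 0, 0], "twist": 0},
  ],
)

```text
clock: 23.8
position: [0.4187, 0.2165, 0.0448]
tool_rot: [3.141, -0.008, -2.852]
force: [-13.0, -4.0, 8.4]
gripper_width: 0.0002
```

```bash
python3 -c "
from st import *
s=readout.state();print(cs(s),s['force'])"
```

```text
(np.float64(-0.10012668399113231), np.float64(0.0798315070209428), np.float64(0.0447704433676937)) [-13.02107751  -3.95750662   8.35092509]
```

>>> send_rows(
  increments=[
    {"fingers": 1, "translation": [0.03, 0, 0], "twist": 0},
    {"fingers": 1, "translation": [0.06, 0, 0], "twist": 0},
    {"fingers": 1, "translation": [0.07, 0, -0.06], "twist": 0},
    {"fingers": 1, "translation": [0.07, 0, -0.12], "twist": 0},
    {"fingers": 1, "translation": [0.07, 0, -0.175], "twist": 0},
    {"fingers": 1, "translation": [0.05, -0.06, -0.175], "twist": 0},
    {"fingers": 1, "translation": [0.03, -0.12, -0.175], "twist": 0},
    {"fingers": 1, "translation": [0.016, -0.19, -0.175], "twist": 0},
    {"fingers": 1, "translation": [0.016, -0.267, -0.175], "twist": 0},
    {"fingers": 1, "translation": [0.016, -0.267, -0.175], "twist": 0},
  ],
)

```text
clock: 24.63
position: [0.4637, 0.0564, 0.1513]
tool_rot: [-3.138, 0.004, -2.858]
force: [0.3, 0.2, 0.6]
gripper_width: -0.0002
```

>>> send_rows(
  increments=[
    {"fingers": 1, "translation": [0, 0, 0], "twist": 0},
    {"fingers": 1, "translation": [0, 0, 0], "twist": 0},
  ],
)

```text
clock: 24.8
position: [0.4601, 0.0612, 0.1506]
tool_rot: [3.141, 0.001, -2.854]
force: [-0.7, 0.3, -0.2]
gripper_width: -0.0002
```

Run:
```python
from st import *
im,s=shot('side','pics/s16.png'); crop(im,170,90,310,220,5,'pics/s16c.png')
x0,y0,z0=cs(s); print(x0,y0,z0,s['force'])
def p(n,X,Y,Z): print(n,np.round([(x0-X)/.6,(Y-y0)/.6,(z0-Z)/.6],4))
p('pre',-.108,-.08,.114); p('down',-.108,-.08,.084)
```

```text
-0.10483048916989116 -0.0807624960969998 0.15058180699429904 [-0.70061803  0.27783894 -0.17396297]
pre [0.0053 0.0013 0.061 ]
down [0.0053 0.0013 0.111 ]
```

View pics/s16c.png

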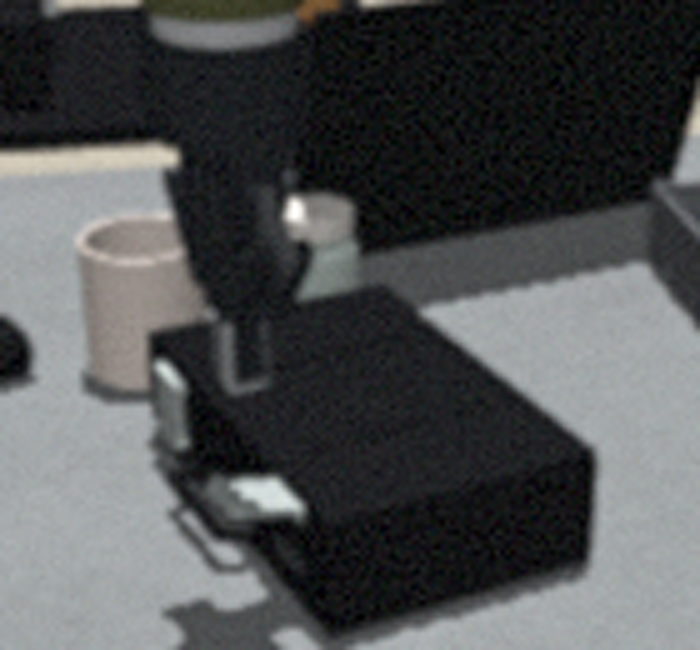

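>>> send_rows(
  increments=[
    {"fingers": 1, "translation": [0.005, 0.001, 0.045], "twist": 0},
    {"fingers": 1, "translation": [0.005, 0.001, 0.075], "twist": 0},
    {"fingers": 1, "translation": [0.005, 0.001, 0.09], "twist": 0},
    {"fingers": 1, "translation": [0.009, 0.001, 0.1], "twist": 0},
    {"fingers": 1, "translation": [0.016, 0.001, 0.108], "twist": 0},
    {"fingers": 1, "translation": [0.025, 0.001, 0.115], "twist": 0},
    {"fingers": 1, "translation": [0.025, 0.001, 0.122], "twist": 0},
    {"fingers": 1, "translation": [0.025, 0.001, 0.13], "twist": 0},
    {"fingers": 1, "translation": [0.023, 0.001, 0.137], "twist": 0},
    {"fingers": 1, "translation": [0.021, 0.001, 0.143], "twist": 0},
  ],
)

```text
clock: 25.68
position: [0.4475, 0.0584, 0.0643]
tool_rot: [3.141, -0.0, -2.852]
force: [-1.2, 1.0, 0.7]
gripper_width: 0.0002
```

>>> send_rows(
  increments=[
    {"fingers": 1, "translation": [-0.004, 0, 0.007], "twist": 0},
    {"fingers": 1, "translation": [-0.008, 0, 0.014], "twist": 0},
    {"fingers": 1, "translation": [-0.013, 0, 0.02], "twist": 0},
    {"fingers": 1, "translation": [-0.019, 0, 0.025], "twist": 0},
    {"fingers": 1, "translation": [-0.024, 0, 0.028], "twist": 0},
    {"fingers": 1, "translation": [-0.028, 0, 0.03], "twist": 0},
    {"fingers": 1, "translation": [-0.03, 0, 0.031], "twist": 0},
    {"fingers": 1, "translation": [-0.031, 0, 0.031], "twist": 0},
  ],
)

```text
clock: 26.35
position: [0.4649, 0.0635, 0.0456]
tool_rot: [-3.142, -0.002, -2.852]
force: [-3.8, -1.5, 0.5]
gripper_width: -0.0002
```

```bash
python3 -c "
from st import *
s=readout.state();print(cs(s),s['force'])
im,s=shot('side','pics/s17.png'); crop(im,170,90,310,220,5,'pics/s17c.png')"
```

```text
(np.float64(-0.09965772859898035), np.float64(-0.07994633656903687), np.float64(0.04564769799737506)) [-3.82338333 -1.4707031   0.50442877]
```

View pics/s17c.png

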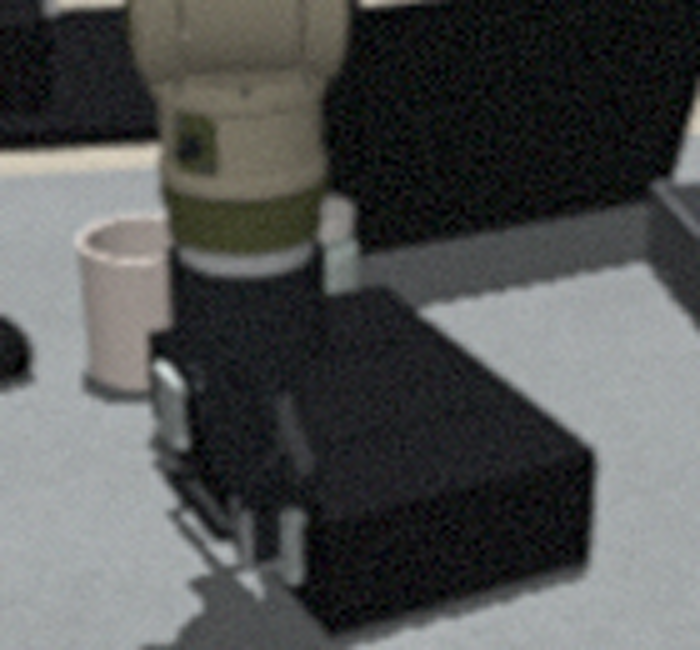

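>>> send_rows(
  increments=[
    {"fingers": 1, "translation": [-0.003, 0, 0], "twist": 0},
    {"fingers": 1, "translation": [-0.006, 0, 0], "twist": 0},
    {"fingers": 1, "translation": [-0.007, 0, 0], "twist": 0},
    {"fingers": 1, "translation": [-0.007, 0, 0], "twist": 0},
  ],
)

```text
clock: 26.73
position: [0.465, 0.0636, 0.0455]
tool_rot: [-3.141, -0.009, -2.853]
force: [-12.6, -7.0, 9.6]
gripper_width: 0.0001
```

```bash
python3 -c "
from st import *
s=readout.state();print(cs(s),s['force'])"
```

```text
(np.float64(-0.09951107358587845), np.float64(-0.07985820971962429), np.float64(0.045458199736860494)) [-12.58901535  -7.01716884   9.57398492]
```

>>> send_rows(
  increments=[
    {"fingers": 1, "translation": [0.03, 0, 0], "twist": 0},
    {"fingers": 1, "translation": [0.06, 0, 0], "twist": 0},
    {"fingers": 1, "translation": [0.075, 0, -0.04], "twist": 0},
    {"fingers": 1, "translation": [0.075, 0, -0.1], "twist": 0},
    {"fingers": 1, "translation": [0.075, 0, -0.16], "twist": 0},
    {"fingers": 1, "translation": [0.075, 0, -0.22], "twist": 0},
    {"fingers": 1, "translation": [0.075, 0, -0.28], "twist": 0},
    {"fingers": 1, "translation": [0.075, 0, -0.34], "twist": 0},
    {"fingers": 1, "translation": [0.075, 0, -0.4], "twist": 0},
    {"fingers": 1, "translation": [0.075, 0, -0.4], "twist": 0},
  ],
)

```text
clock: 27.57
position: [0.43, 0.052, 0.2935]
tool_rot: [-3.138, 0.013, -2.852]
force: [1.6, -0.2, 0.1]
gripper_width: 0.0003
```

```bash
python3 -c "
from st import *
im,s=shot('side','pics/s18.png'); crop(im,170,90,310,220,5,'pics/s18c.png')
im,s=shot('scene','pics/sc18.png'); 
im,s=shot('wrist','pics/w18.png'); print(cs(s),s['force'])"
```

```text
(np.float64(-0.13826506907144592), np.float64(-0.08036543552331764), np.float64(0.2880746848075942)) [-0.05528532  0.04670234 -0.67166409]
```

View pics/s18c.png

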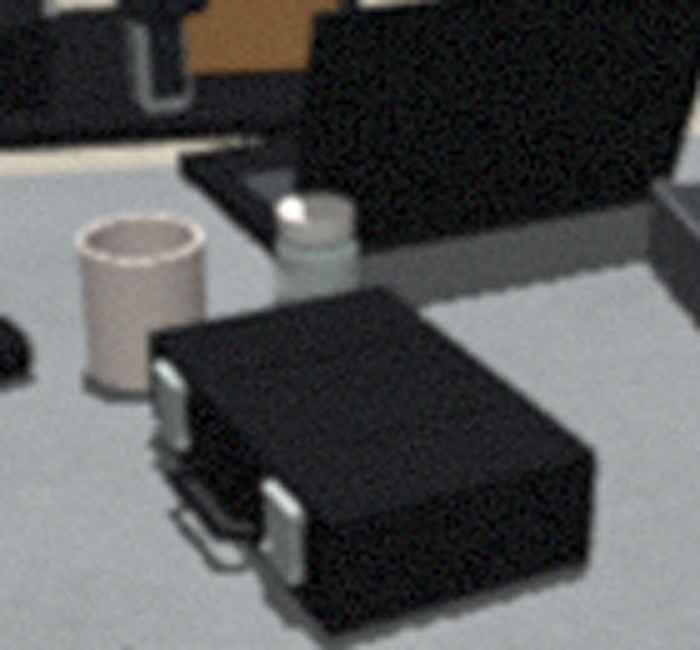

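View pics/sc18.png

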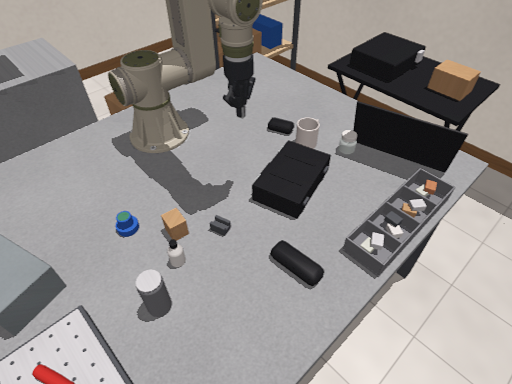

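View pics/w18.png

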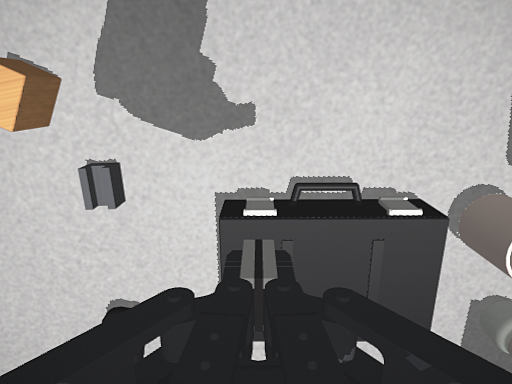

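```bash
python3 -c "
from cell import sign_off, readout
import numpy as np
print(readout.state()['clock'],np.abs(readout.state()['joint_velocities']).max()); print(sign_off())"
```

```text
27.7167 0.040917702471637125
the job is handed in; nothing more can be done
None
```

The lens kit is packed and the case is closed; I handed the job in at 27.7 s with the gripper clear of everything.

- **Lens:** it stands upright on its flange in the wide compartment beside the puck. I took the one with the dark flange and aluminium neck and left the blue look-alike alone.
- **Gauge:** it lies flat, rib up, in the narrow compartment. A wrist picture after release showed it and the lens in place, and the puck still flat.
- **Lid:** I pushed it over from behind and lowered it slowly. It stopped with the fingertips at 70 mm, the height given for shut, and did not move under about 16 N.
- **Latches:** only then did I fold down the left latch, followed by the right. Each stopped against the case front under about 13–15 N.

The final side, scene and wrist pictures show the lid shut, both latches down, and the other objects in the same places as at the start. No check failed. The inside could not be seen again once the lid was shut, and the side view only shows the latches flat to within a few millimetres. The finger's resting position against both latches was 1.5–2 mm farther out than I had calculated. Both latches gave nearly the same figure and neither yielded further, so I put that down to the finger being slightly wider than I assumed.

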